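# Change over two strip incubators by their touch catches

### The job

The test strips in the shut incubator are done: press its lid to spring the touch catch and push the lid right over until it rests back on its stop, so the strips can cool. The other incubator stands empty with its lid up: push that lid down and press it home until the catch holds it shut, so it keeps its heat. Do it all by pushing with the fingertips or the outside of the fingers: grip and lift nothing, leave the strips in their pockets and the other things on the bench where they are.

Things in the scene. Friction and masses are not known exactly. Their poses are not given: they have to be found in the camera images.
- loaded_incubator: the incubator that is shut and holds three test cassettes under the clear pane of its lid: a white bench-top dry block with a grey lid, fixed. Origin on the bench under it; it spans x -115 to +95, y -75 to +75 mm about it, x pointing to its back (hinge side), z up. Shut, the lid's top is 96 mm above the bench; the sloping console at its front (x -115 to -70) is up to 67 mm high
- empty_incubator: an incubator exactly like it, with the same frame and sizes, whose block is empty and whose lid stands open
- loaded_incubator_lid (a joint): lid angle, rad: 0 shut and caught, 1.85 back on its stop. Push-push catch: press the pad some 7 mm down to the firm stop (about 4 N till there, then up to 20 N; about -0.055) and let go: springs raise the lid to 0.34, front edge about 50 mm higher. Pushed over (1 to 4 N, damped) and let go it sinks back to 0.34 from below 1.3, stays between, past 1.65 falls to the stop
- empty_incubator_lid (a joint): the same for the open lid; starts back on or near its stop. Pushed forward to below 1.3 it sinks slowly to 0.34, where the springs carry it; pressed from there at the pad down to the firm stop (about 4 N, below -0.04) and let go, it comes back to 0 and is caught. One more press would spring it open again
- loaded_incubator_lid_pad (a point): the centre of the round ribbed thumb pad on the lid's top, at the middle of its front edge (18 mm behind the edge). Axes move with the lid: x along the lid to its hinge, z out of its top
- empty_incubator_lid_pad (a point): the centre of the round ribbed thumb pad on the lid's top, at the middle of its front edge (18 mm behind the edge). Axes move with the lid: x along the lid to its hinge, z out of its top (open lid)
- loaded_incubator_lid_mid (a point): the middle of the lid's plate (8 mm thick; the lid reaches 73 mm from here along its x and 74 mm along its y, either way; a skirt hangs 16 mm below it at the front edge). Axes as at the pad
- empty_incubator_lid_mid (a point): the middle of the lid's plate (8 mm thick; the lid reaches 73 mm from here along its x and 74 mm along its y, either way; a skirt hangs 16 mm below it at the front edge). Axes as at the pad (open lid)
- loaded_incubator_lid_hinge (a point): a point on the lid's hinge axis, 80 mm above the bench and 79 mm behind the incubator's origin; its y is the hinge axis. With the lid shut the front edge lies 153 mm before the axis, the pad 135 mm before it and 16 mm above
- empty_incubator_lid_hinge (a point): a point on the lid's hinge axis, 80 mm above the bench and 79 mm behind the incubator's origin; its y is the hinge axis. With the lid shut the front edge lies 153 mm before the axis, the pad 135 mm before it and 16 mm above
- strip_1: a white test cassette, 20 x 70 x 5 mm, loose in a pocket 2.5 mm deep in the shut incubator's block, under the lid; origin at the centre of its underside
- strip_2: a white test cassette, 20 x 70 x 5 mm, loose in a pocket 2.5 mm deep in the shut incubator's block, under the lid; origin at the centre of its underside
- strip_3: a white test cassette, 20 x 70 x 5 mm, loose in a pocket 2.5 mm deep in the shut incubator's block, under the lid; origin at the centre of its underside
- timer: square bench timer, 62 x 62 x 15 mm, loose, flat on the bench at the right of the incubators; origin under its centre
- buffer_bottle: white dropper bottle, 29 mm across, 71 mm tall, loose, standing behind the incubators; origin under its centre
- control_bottle: small white dropper bottle, 25 mm across, 57 mm tall, loose, beside the other; origin under its centre
- pouch: flat foil pouch, 60 x 104 x 9 mm, loose on the bench at the front left; origin under its centre
- marker: marker pen, 135 mm long, 17 mm thick, loose on the bench at the front right; origin under its centre

How it is judged (in metres and radians):
On the way, in this order (a step that is already met when the one before it is completed fails the run):
1. the shut lid has been pressed in past its shut height (value of joint loaded_incubator_lid below -0.025 rad).
2. its springs have raised it ajar (value of joint loaded_incubator_lid above 0.25 rad), for 0.1 s.
At the end, for the whole second after the job is handed in: The loaded incubator's lid rests right back (beyond 1.7 rad), the empty one's lid is shut and caught (within 0.02 rad of 0), both still; every strip is within 10 mm and every bystander within 20 mm of where it was (value of joint loaded_incubator_lid above 1.7 rad and value of joint empty_incubator_lid between -0.015 and 0.02 rad and velocity of joint loaded_incubator_lid between -0.05 and 0.05 rad/s and velocity of joint empty_incubator_lid between -0.05 and 0.05 rad/s and distance of each of strip_1, strip_2, strip_3 from where it was at the start of the episode below 0.01 m and distance of each of timer, buffer_bottle, control_bottle, pouch, marker from where it was at the start of the episode below 0.02 m); the robot touches nothing.
It fails at once if the lid of the loaded incubator is taken between the fingers ((x of the grasp point in the frame of loaded_incubator_lid_mid between -0.071 and 0.071 m and y of the grasp point in the frame of loaded_incubator_lid_mid between -0.072 and 0.072 m and z of the grasp point in the frame of loaded_incubator_lid_mid between -0.003 and 0.003 m) or (x of the grasp point in the frame of loaded_incubator_lid_mid between -0.072 and -0.068 m and y of the grasp point in the frame of loaded_incubator_lid_mid between -0.072 and 0.072 m and z of the grasp point in the frame of loaded_incubator_lid_mid between -0.015 and 0.003 m)).
It fails at once if the lid of the empty incubator is taken between the fingers ((x of the grasp point in the frame of empty_incubator_lid_mid between -0.071 and 0.071 m and y of the grasp point in the frame of empty_incubator_lid_mid between -0.072 and 0.072 m and z of the grasp point in the frame of empty_incubator_lid_mid between -0.003 and 0.003 m) or (x of the grasp point in the frame of empty_incubator_lid_mid between -0.072 and -0.068 m and y of the grasp point in the frame of empty_incubator_lid_mid between -0.072 and 0.072 m and z of the grasp point in the frame of empty_incubator_lid_mid between -0.015 and 0.003 m)).
It fails at once if a strip is taken out of its pocket (distance of any of strip_1, strip_2, strip_3 from where it was at the start of the episode above 0.02 m).
It fails at once if a thing on the bench is carried off or knocked away (distance of any of timer, buffer_bottle, control_bottle, pouch, marker from where it was at the start of the episode above 0.03 m).
It fails at once if a bottle is knocked over (angle between any of buffer_bottle, control_bottle's own z axis and vertical above 0.5 rad).
It also fails if it takes over 59 s, if anything falls off the work surface, if the arm or the gripper's body presses on something with over 40 N, if the wrist force passes 120 N, or if a joint passes its speed limit or range.

### The arm

A 6-joint arm with a two-finger parallel gripper is mounted at the origin on a cart in front of the work surface, level with it; the furniture and walls round the work are solid. World frame = base frame: x ahead of the robot, y to its left, z up, the work surface at z = 0. Lengths are in mm, angles in rad, forces in N, time in s.
With the tool pointing down it reaches from about 300 to 775 mm from the base axis. Payload 14.6 kg.
Tool frame: the origin (TCP) lies midway between the tips of the shut fingers; the grasp point (between the pads) lies 19 mm behind it; z points along the fingers, y is the direction in which the jaws open and shut (so a half turn about z gives the same grasp; the last joint's range is limited). The gripper opens to 94 mm and grips with 3 to 60 N. Pads are 16 mm wide; open, the fingers measure 119 mm over their backs; the gripper's body (75 mm by 177 mm) begins 78 mm behind the grasp point.
Start: joints at [-1.319, 0.3, 1.521, -0, 1.321, -0.067], TCP at [172.378, -522.279, 205.446] pointing down, gripper open.
Joint ranges: [-3.03, 3.03], [-0.79, 2.21], [0.23, 2.52], [-1.04, 4.18], [0, 3.07], [-2.55, 2.55]. Speed limits (rad/s): [2.22, 2.22, 2.57, 3.14, 3.14, 3.14].

### API

Orientations are given as [roll, pitch, yaw] about the fixed x, y, z axes, in that order (R = Rz(yaw) Ry(pitch) Rx(roll)).
In Python, from cell import manip gives the robot as it stands.
- The arm moves only by the tool play_rows, never from a script. Its argument "commands" is a list of rows, each an object of numbers: "x", "y", "z": the shift along the tool's x, y, z in m; "wx", "wy", "wz": the turn, a rotation vector about the tool's x, y, z in degrees; "grip": the opening, from 0 (shut) to 1 (fully open). In form: [{"x": .., "y": .., "z": .., "wx": .., "wy": .., "wz": .., "grip": ..}, ...]. A call has 1 to 20 rows; each row shifts and turns the commanded pose from where the row before left it, along the tool's axes as they then stand; what a row does not reach is not made up. A row lasts 1/8 s, in which the tool goes at most 62.5 mm and 10.7 degrees, less where a joint would pass 70% of its speed; a pose out of reach is approached as far as the arm can. A call is refused whole if a number of a shift passes 0.0625 or a number of a turn 10.7, either way. A call with a gripper value outside its range is refused whole. The fingers move at their own pace and stop on an object; "squeeze" is the grip in N (left out, the last holds). Time passes only in rows, so rows that do not move let the fingers close. It gives the time, the measured TCP pose, the force and the opening at its end, in the units of the state.
- manip.read_state(): the state, without advancing time (a new reading comes with each control period).
- manip.camera(name): name is "scene" or "top" or "wrist"; returns (picture, depth): 384x512x3 uint8, red, green, blue; 384x512 float32, mm along the optical axis (not along the pixel's ray), 0 where there is no reading.
- manip.camera_info(name): a dict with "intrinsics" (3x3 intrinsics, pixels), "camera_from_world" (4x4, takes a point from world to camera coordinates); the wrist camera has in their place "tool_from_camera" (4x4, takes a point from camera to tool coordinates, whose origin is the TCP and whose axes are the flange's). Camera axes: x right, y up, looking along -z (the intrinsics and any distortion apply to the point x, -y, -z); pixel columns grow to the right and rows downward; lengths in mm; the calibration is good to about 2 mm. A picture is of the moment at which its call begins: read the wrist's pose just before it. camera_info takes no time and is no camera call.
- manip.sign_off(): hands the job in, once; it reports no verdict.
The state is a dict: "clock": time; "joints": joint angles; "qd": joint speeds; "effort": joint torques, N m; "eef_pos": TCP position; "eef_rot": TCP orientation; "wrist_force": force on the tool from outside, world axes, zero at the start; "moment": the same for the moment, N m; "finger_gap": finger opening in mm.
Only numpy, scipy, OpenCV 4.12 (cv2) and the standard library are available. Lean on these libraries where they do the work, as an engineer would, in place of code of your own. Each camera call takes 0.05 s, during which the arm holds its last target.

## Working session

There is one attempt and no reset: what is moved stays moved. The work goes in short steps, Python scripts to look and compute and a tool call to move; the robot and the scene stay as the last step left them, time stands still between calls to the robot, and variables do not carry over. Pictures are saved under pics/ and viewed, and the job is handed in when it is done.

Besides the shell and the picture viewer there is one more tool, called after "Request:" by a JSON object that holds its "op" and its "data", one argument or row to a line. play_rows: Moves the arm, as the interface text tells. Its arguments: {"type":"object","properties":{"commands":{"type":"array"},"squeeze":{"type":"number"}},"required":["commands"]}

```bash
ls; mkdir -p pics
python3 - <<'E'
from cell import manip
import cv2
print(manip.read_state())
for n in ("scene","top","wrist"):
    p,d=manip.camera(n); cv2.imwrite(f"pics/{n}0.png",p[:,:,::-1])
    import numpy as np; np.save(f"pics/{n}0.npy",d)
    print(n,manip.camera_info(n))
E
```

```text
pics
{'clock': 0.0, 'joints': array([-1.31861783e+00,  3.00470028e-01,  1.52157901e+00, -1.69226275e-05,
        1.32066322e+00, -6.66017326e-02]), 'qd': array([ 0.00083919, -0.00031247,  0.00128363, -0.00010904,  0.00110533,
        0.00125093]), 'effort': array([ 4.41792190e-04, -5.31808448e+01, -3.52732301e+01,  7.09131989e-02,
        2.44293694e-02, -1.08625734e-04]), 'eef_pos': array([ 172.30356776, -522.04753761,  204.88778499]), 'eef_rot': array([-3.14047444e+00, -5.81576597e-05,  3.18784392e-01]), 'wrist_force': array([-0.11043531, -0.14106845,  0.57129488]), 'moment': array([ 0.00796384, -0.03885601,  0.0003413 ]), 'finger_gap': 94.22393259702446}
scene {'intrinsics': array([[489.47694629,   0.        , 256.11265051],
       [  0.        , 489.47694629, 186.88970809],
       [  0.        ,   0.        ,   1.        ]]), 'camera_from_world': array([[ 8.05027674e-01, -5.92962801e-01,  1.80433048e-02,
        -4.47627131e+02],
       [ 4.16812571e-01,  5.86998937e-01,  6.94045768e-01,
        -2.79375040e+02],
       [-4.22134724e-01, -5.51205374e-01,  7.19704738e-01,
        
[... 479 characters left out ...]
1.39549585e-01,  1.65718686e-02,  9.90076404e-01,
        -9.63314696e+02],
       [ 0.00000000e+00,  0.00000000e+00,  0.00000000e+00,
         1.00000000e+00]])}
wrist {'intrinsics': array([[299.27485208,   0.        , 253.39589928],
       [  0.        , 299.27485208, 189.40229832],
       [  0.        ,   0.        ,   1.        ]]), 'tool_from_camera': array([[-6.45881760e-04,  9.67402333e-01,  2.53243577e-01,
         7.43304646e+01],
       [ 9.99999336e-01,  3.83042202e-04,  1.08719603e-03,
         2.95166194e-01],
       [ 9.54752997e-04,  2.53244111e-01, -9.67401938e-01,
        -1.78957688e+02],
       [ 0.00000000e+00,  0.00000000e+00,  0.00000000e+00,
         1.00000000e+00]])}
```

View pics/scene0.png

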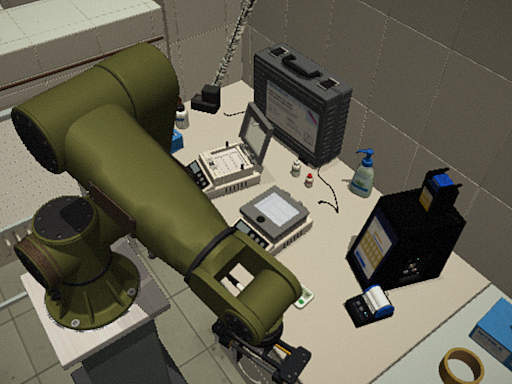

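View pics/top0.png

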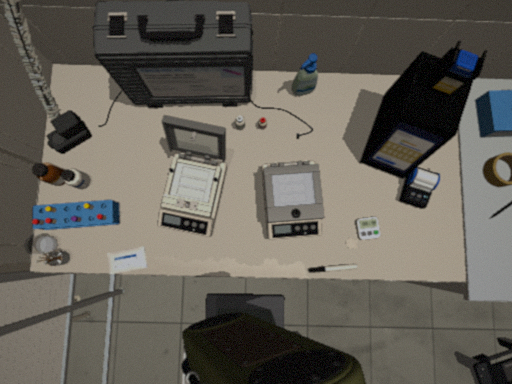

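The top view shows the open, empty incubator at about (193,185) and the shut, loaded one at about (293,200), its pad near (296,212). The bottles stand at (239,122) and (262,123), the timer at (368,228), the marker at (332,268) and the pouch at (127,260).

```bash
cat > h.py <<'E'
import numpy as np, cv2
from cell import manip
def cloud(name,d):
    i=manip.camera_info(name);K=i["intrinsics"]
    v,u=np.mgrid[0:384,0:512].astype(float)
    X=(u-K[0,2])/K[0,0]*d; Y=-(v-K[1,2])/K[1,1]*d
    P=np.stack([X,Y,-d],-1)
    T=np.linalg.inv(i["camera_from_world"])
    return P@T[:3,:3].T+T[:3,3]
def proj(name,p):
    i=manip.camera_info(name);K=i["intrinsics"];T=i["camera_from_world"]
    c=np.asarray(p)@T[:3,:3].T+T[:3,3]
    return np.stack([K[0,0]*c[...,0]/-c[...,2]+K[0,2],K[1,1]*-c[...,1]/-c[...,2]+K[1,2]],-1)
E
python3 - <<'E'
from h import *
d=np.load("pics/top0.npy");P=cloud("top",d);np.set_printoptions(precision=0,suppress=True)
im=cv2.imread("pics/top0.png")
c=im[100:280,140:400];cv2.imwrite("pics/topc.png",cv2.resize(c,None,fx=3,fy=3,interpolation=cv2.INTER_CUBIC)[:600,:800])
for u,v in [(193,185),(296,212),(293,190),(265,170),(320,170),(267,207),(322,207),(239,122),(262,123),(368,228),(332,268),(127,260),(195,135),(165,118),(226,128),(296,230),(185,222),(180,65),(90,60)]: print((u,v),P[v,u])
# image of z map
z=P[...,2];print(z[100:280:8,150:350:8])
E
```

```text
(193, 185) [543. 143.  66.]
(296, 212) [ 474. -132.   99.]
(293, 190) [ 532. -125.   95.]
(265, 170) [583. -50.  98.]
(320, 170) [ 609. -214.    1.]
(267, 207) [485. -57.  97.]
(322, 207) [ 489. -201.   94.]
(239, 122) [729.  25.  52.]
(262, 123) [733. -41.  39.]
(368, 228) [ 442. -347.   16.]
(332, 268) [ 329. -245.   13.]
(127, 260) [338. 324.  10.]
(195, 135) [642. 123. 195.]
(165, 118) [671. 189. 225.]
(226, 128) [728.  64.   1.]
(296, 230) [ 430. -139.   52.]
(185, 222) [444. 161.  55.]
(180, 65) [797. 159. 236.]
(90, 60) [919. 473.  18.]
[[  55.   47.   47.   48.   44.   40.   39.   39.   39.   38.   42.   39.
    40.    1.   -2.   -0.    3.    2.   -0.    1.   -1.   -1.   -0.    1.
     2.]
 [   1.   -0.   -0.    1.    1.   -1.   -2.    1.   -2.   -1.   -4.   -1.
     2.   -3.   -2.    6.    7.   -1.   -1.   -1.   -2.    0.    1.    0.
     1.]
 [  -2.    3.  225.   -0.    1.    0.   -1.   -1.    1.    0.    0.   63.
     1.    0.   -2.   -4.    2.   -0.    7.   -0.   -2.   -1.    2.   -1.
     0.]
 [   1.    0.  201.  225.  228.  226.  225.  224.    1.   -1.    0.   47.
     
[... 2361 characters left out ...]
0.    5.   -2.   -1.   -2.    2.    2.    1.    2.    0.    0.
    -0.]
 [   0.   -1.    2.    3.    1.    1.   -0.    1.   -1.   -2.    3.    2.
    -1.    1.   -0.   -2.    2.   -0.   -0.   -1.   -3.   -2.    3.   -0.
     1.]
 [   1.    3.   -4.    1.   -2.    1.    3.    1.   -4.    3.    3.    5.
     3.    1.    2.    0.   -2.   -2.    0.   -1.   -0.   -1.    1.    2.
    -1.]
 [  -1.    1.   -0.    1.    3.   -2.    0.   -1.    0.   -2.    0.   -1.
    -3.   -0.   -1.   -1.    1.    1.    2.   -1.   12.   17.   18.   18.
    20.]
 [-747. -748. -749. -747. -751. -745.   -1.   -1.    1.   -2.    1.    0.
     4.   -2.    2.   -1.    5.    3.    1.    3.    2.   -1.   -2.   -0.
     0.]]
```

View pics/topc.png

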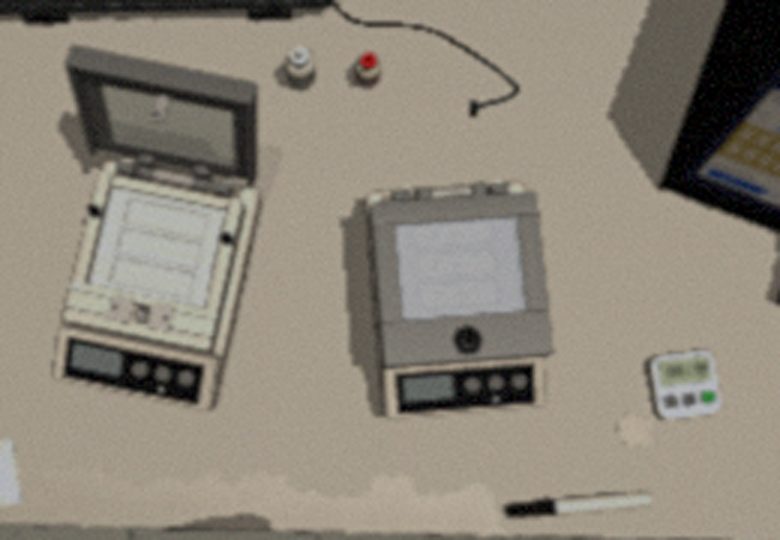

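Run:
```python
from h import *
np.set_printoptions(precision=1,suppress=True)
d=np.load("pics/top0.npy");P=cloud("top",d)
# loaded lid
m=np.zeros(d.shape,bool);m[150:235,250:335]=1
for lo,hi in((90,105),):
    k=m&(P[...,2]>lo)&(P[...,2]<hi)
    k=cv2.morphologyEx(k.astype(np.uint8),cv2.MORPH_OPEN,np.ones((3,3)))>0
    q=P[k];r=cv2.minAreaRect(q[:,:2].astype(np.float32));print(r,cv2.boxPoints(r))
    print("z",np.median(q[:,2]))
# empty body footprint
m=np.zeros(d.shape,bool);m[100:245,150:235]=1
k=m&(P[...,2]>15)&(P[...,2]<100)
k=cv2.morphologyEx(k.astype(np.uint8),cv2.MORPH_OPEN,np.ones((3,3)))>0
q=P[k];q=q[(q[:,0]<600)];r=cv2.minAreaRect(q[:,:2].astype(np.float32));print(r,cv2.boxPoints(r))
# open lid plane
k=m&(P[...,2]>105)&(P[...,2]<240)
q=P[k];c=np.median(q,0)
for _ in range(5):
    c=q.mean(0);n=np.linalg.svd(q-c)[2][2];e=(q-c)@n;q=q[abs(e)<max(6,1*e.std())] if _<4 else q
print("plane",c,n,len(q)); 
q=P[k];print(q.min(0),q.max(0))
top=P[m&(P[...,2]>215)];print(top[::12])
```

```text
((529.5479125976562, -124.42896270751953), (152.24896240234375, 148.2848358154297), 5.916255950927734) [[ 446.2  -58.5]
 [ 461.5 -206. ]
 [ 612.9 -190.3]
 [ 597.6  -42.8]]
z 95.84800296458025
((515.7973022460938, 149.4945068359375), (148.27444458007812, 197.18673706054688), 79.30142974853516) [[405.2  94.9]
 [598.9  58.3]
 [626.4 204. ]
 [432.7 240.6]]
plane [646.2 128.2 167.6] [-1.   0.2  0.2] 1361
[556.6  52.2 105. ] [680.6 203.7 230.9]
[[ 378.   -11.5 1026.4]
 [ 676.2  187.4  225.1]
 [ 674.4  182.9  224. ]
 [ 671.9  192.1  223.3]
 [ 672.5  164.3  224.1]
 [ 668.9  184.5  225.7]
 [ 670.   157.1  224.9]
 [ 665.   188.   229.3]
 [ 667.4  161.5  225.1]
 [ 668.4  134.   224.6]
 [ 665.   177.8  223.5]
 [ 665.9  150.2  223.4]
 [ 666.7  122.5  223.6]
 [ 660.9  176.6  228.4]
 [ 662.6  149.6  226. ]
 [ 663.   121.7  227.4]
 [ 659.4  181.7  225.5]
 [ 659.4  153.7  227.8]
 [ 661.2  126.6  225.1]
 [ 662.9   99.3  222.8]
 [ 657.1  158.2  227.2]
 [ 658.5  131.   225.6]
 [ 659.6  103.5  224.9]
 [ 655.6  154.   225.2]
 [ 655.1  125.7  229. ]
 [ 657.5   98.8  224.6]
 [ 653.5  149.3  224.7]
 [ 652.8  121.   229.1]
 [ 655.6   94.3  223.4]
 [ 655.9   66.4  225. ]
 [ 651.4  116.7  226.6]
 [ 653.6   89.7  222.6]
 [ 654.8   62.   221.8]
 [ 649.9  110.   224.8]
 [ 650.1   82.2  226.6]
 [ 652.1   54.9  223.1]
 [ 646.7   93.3  228.4]
 [ 649.1   66.2  223.9]
 [ 644.6   95.6  227.5]
 [ 645.5   68.1  227.2]
 [ 642.9   84.2  226.5]
 [ 643.4   56.5  227.5]
 [ 640.7   61.   228. ]
 [ 638.9   54.1  226.8]
 [ 378.   -11.5 1026.4]
 [ 378.   -11.5 1026.4]
 [ 378.   -11.5 1026.4]
 [ 378.   -11.5 1026.4]]
```

The loaded pad is at about (475,-130), with lid yaw 5.9°. The empty incubator's hinge is at about (610,132), yaw -10.7°. First I'll shut the gripper and go above the loaded pad.

Request:
{"op": "play_rows", "data": {
  "commands": [
    {"grip": 0,"x": 0.0293,"y": -0.0198,"z": 0.0},
    {"grip": 0,"x": 0.0293,"y": -0.0198,"z": 0.005},
    {"grip": 0,"x": 0.0293,"y": -0.0198,"z": 0.005},
    {"grip": 0,"x": 0.0293,"y": -0.0198,"z": 0.005},
    {"grip": 0,"x": 0.0293,"y": -0.0198,"z": 0.005},
    {"grip": 0,"x": 0.0293,"y": -0.0198,"z": 0.005},
    {"grip": 0,"x": 0.0293,"y": -0.0198,"z": 0.005},
    {"grip": 0,"x": 0.0293,"y": -0.0198,"z": 0.005},
    {"grip": 0,"x": 0.0293,"y": -0.0198,"z": 0.005},
    {"grip": 0,"x": 0.0293,"y": -0.0198,"z": 0.005},
    {"grip": 0,"x": 0.0293,"y": -0.0198,"z": 0.005},
    {"grip": 0,"x": 0.0293,"y": -0.0198,"z": 0.005},
    {"grip": 0,"x": 0.0293,"y": -0.0198,"z": 0.005},
    {"grip": 0,"x": 0.0293,"y": -0.0198,"z": 0.005},
    {"grip": 0,"wz": 6.2},
    {"grip": 0,"wz": 6.2},
    {"grip": 0}
  ]
}}

```text
$.commands[0]: bad value
```

```bash
cat > st.py <<'E'
import sys
from h import *
from scipy.spatial.transform import Rotation as R
np.set_printoptions(precision=3,suppress=True)
def st():
    s=manip.read_state();print("t",round(s["clock"],2),"pos",s["eef_pos"].round(1),"rot",s["eef_rot"],"F",s["wrist_force"].round(1),"gap",round(s["finger_gap"],1),"q",s["joints"]);return s
def delta(goal,s):
    r=R.from_euler("xyz",s["eef_rot"]);return r.inv().apply(np.array(goal)-s["eef_pos"])/1000
def pic(n,name,crop=None,f=1):
    p,d=manip.camera(n);q=p[:,:,::-1]
    if crop: q=q[crop[0]:crop[1],crop[2]:crop[3]]
    cv2.imwrite("pics/"+name+".png",cv2.resize(q,None,fx=f,fy=f,interpolation=cv2.INTER_CUBIC));return d
E
python3 - <<'E'
from st import *
s=st();print(delta([475,-130,98],s))
pic("wrist","w1")
E
```

```text
t 0.15 pos [ 172.3 -522.1  205. ] rot [-3.141 -0.     0.319] F [-0.1  0.1  0.6] gap 93.7 q [-1.319  0.3    1.521 -0.     1.321 -0.067]
[ 0.41  -0.277  0.107]
```

View pics/w1.png

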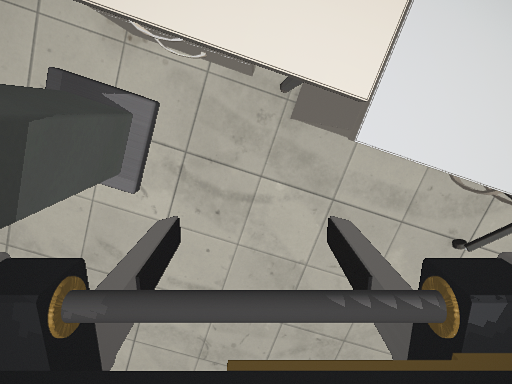

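The arm hasn't moved: the call was refused, probably because each row needs every field. Resending with full rows.

Request:
{"op": "play_rows", "data": {
  "commands": [
    {"x": 0.0293,"y": -0.0198,"z": 0.0,"wx": 0,"wy": 0,"wz": 0,"grip": 0},
    {"x": 0.0293,"y": -0.0198,"z": 0.005,"wx": 0,"wy": 0,"wz": 0,"grip": 0},
    {"x": 0.0293,"y": -0.0198,"z": 0.005,"wx": 0,"wy": 0,"wz": 0,"grip": 0},
    {"x": 0.0293,"y": -0.0198,"z": 0.005,"wx": 0,"wy": 0,"wz": 0,"grip": 0},
    {"x": 0.0293,"y": -0.0198,"z": 0.005,"wx": 0,"wy": 0,"wz": 0,"grip": 0},
    {"x": 0.0293,"y": -0.0198,"z": 0.005,"wx": 0,"wy": 0,"wz": 0,"grip": 0},
    {"x": 0.0293,"y": -0.0198,"z": 0.005,"wx": 0,"wy": 0,"wz": 0,"grip": 0},
    {"x": 0.0293,"y": -0.0198,"z": 0.005,"wx": 0,"wy": 0,"wz": 0,"grip": 0},
    {"x": 0.0293,"y": -0.0198,"z": 0.005,"wx": 0,"wy": 0,"wz": 0,"grip": 0},
    {"x": 0.0293,"y": -0.0198,"z": 0.005,"wx": 0,"wy": 0,"wz": 0,"grip": 0},
    {"x": 0.0293,"y": -0.0198,"z": 0.005,"wx": 0,"wy": 0,"wz": 0,"grip": 0},
    {"x": 0.0293,"y": -0.0198,"z": 0.005,"wx": 0,"wy": 0,"wz": 0,"grip": 0},
    {"x": 0.0293,"y": -0.0198,"z": 0.005,"wx": 0,"wy": 0,"wz": 0,"grip": 0},
    {"x": 0.0293,"y": -0.0198,"z": 0.005,"wx": 0,"wy": 0,"wz": 0,"grip": 0},
    {"x": 0,"y": 0,"z": 0,"wx": 0,"wy": 0,"wz": 6.2,"grip": 0},
    {"x": 0,"y": 0,"z": 0,"wx": 0,"wy": 0,"wz": 6.2,"grip": 0},
    {"x": 0,"y": 0,"z": 0,"wx": 0,"wy": 0,"wz": 0,"grip": 0}
  ]
}}

```text
clock: 2.33
eef_pos: [475.0, -130.4, 140.3]
eef_rot: [-3.141, 0.0, 0.103]
wrist_force: [-0.7, -0.1, -1.0]
finger_gap: 0.6
```

Run:
```python
from st import *
s=st();print(delta([475,-130,98],s))
pic("wrist","w2")
```

```text
t 2.33 pos [ 475.  -130.4  140.3] rot [-3.141  0.     0.103] F [-0.7 -0.1 -1. ] gap 0.6 q [-0.342  0.24   1.757  0.     1.145  1.125]
[ 0.    -0.     0.042]
```

View pics/w2.png

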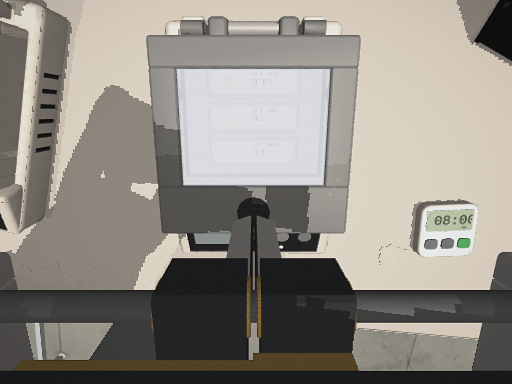

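The wrist view shows the fingers directly over the pad (254,208), and they are aligned with the lid. Pressing.

Request:
{"op": "play_rows", "data": {
  "commands": [
    {"x": 0,"y": 0,"z": 0.01,"wx": 0,"wy": 0,"wz": 0,"grip": 0},
    {"x": 0,"y": 0,"z": 0.01,"wx": 0,"wy": 0,"wz": 0,"grip": 0},
    {"x": 0,"y": 0,"z": 0.01,"wx": 0,"wy": 0,"wz": 0,"grip": 0},
    {"x": 0,"y": 0,"z": 0.01,"wx": 0,"wy": 0,"wz": 0,"grip": 0},
    {"x": 0,"y": 0,"z": 0.003,"wx": 0,"wy": 0,"wz": 0,"grip": 0},
    {"x": 0,"y": 0,"z": 0.002,"wx": 0,"wy": 0,"wz": 0,"grip": 0},
    {"x": 0,"y": 0,"z": 0.002,"wx": 0,"wy": 0,"wz": 0,"grip": 0},
    {"x": 0,"y": 0,"z": 0.002,"wx": 0,"wy": 0,"wz": 0,"grip": 0},
    {"x": 0,"y": 0,"z": 0,"wx": 0,"wy": 0,"wz": 0,"grip": 0}
  ]
}}

```text
clock: 3.5
eef_pos: [475.0, -130.5, 91.5]
eef_rot: [3.141, -0.0, 0.102]
wrist_force: [-2.8, -0.6, 3.0]
finger_gap: 0.2
```

Request:
{"op": "play_rows", "data": {
  "commands": [
    {"x": 0,"y": 0,"z": 0.0015,"wx": 0,"wy": 0,"wz": 0,"grip": 0},
    {"x": 0,"y": 0,"z": 0.0015,"wx": 0,"wy": 0,"wz": 0,"grip": 0},
    {"x": 0,"y": 0,"z": 0,"wx": 0,"wy": 0,"wz": 0,"grip": 0}
  ]
}}

```text
clock: 3.88
eef_pos: [475.1, -130.6, 89.0]
eef_rot: [3.141, -0.0, 0.102]
wrist_force: [-7.9, -0.3, 12.6]
finger_gap: 0.5
```

Firm stop reached at 12.6 N. I'll release upward and check the clearances behind the empty lid.

Request:
{"op": "play_rows", "data": {
  "commands": [
    {"x": 0,"y": 0,"z": -0.02,"wx": 0,"wy": 0,"wz": 0,"grip": 0},
    {"x": 0,"y": 0,"z": -0.03,"wx": 0,"wy": 0,"wz": 5.5,"grip": 0},
    {"x": 0,"y": 0,"z": -0.04,"wx": 0,"wy": 0,"wz": 5.5,"grip": 0},
    {"x": 0,"y": 0,"z": -0.04,"wx": 0,"wy": 0,"wz": 5.6,"grip": 0},
    {"x": 0,"y": 0,"z": -0.04,"wx": 0,"wy": 0,"wz": 0,"grip": 0},
    {"x": 0,"y": 0,"z": -0.04,"wx": 0,"wy": 0,"wz": 0,"grip": 0}
  ]
}}

```text
clock: 4.62
eef_pos: [475.2, -130.4, 299.6]
eef_rot: [-3.141, -0.001, -0.187]
wrist_force: [-0.3, 0.6, 0.2]
finger_gap: 0.5
```

Run:
```python
from st import *
s=st();print(delta([690,117,300],s))
d=np.load("pics/top0.npy");P=cloud("top",d)
q=P[0:110,90:260].reshape(-1,3);q=q[(q[:,2]>30)&(q[:,2]<600)]
for lo in range(-50,400,50):
    k=q[(q[:,1]>lo)&(q[:,1]<lo+50)]; print(lo,[ (z,np.percentile(k[(k[:,2]>z)&(k[:,2]<z+60),0],2).round() if ((k[:,2]>z)&(k[:,2]<z+60)).any() else None) for z in (30,90,150,210,270)], k[:,2].max() if len(k) else None)
pic("scene","s2",(80,300,130,400),2.8);
```

```text
t 4.62 pos [ 475.2 -130.4  299.6] rot [-3.141 -0.001 -0.187] F [-0.3  0.6  0.2] gap 0.5 q [-0.342  0.113  1.529  0.     1.499  1.416]
[ 0.165 -0.283 -0.   ]
-50 [(30, np.float64(804.0)), (90, np.float64(804.0)), (150, np.float64(804.0)), (210, np.float64(804.0)), (270, np.float64(805.0))] 305.2838175970196
0 [(30, np.float64(798.0)), (90, np.float64(799.0)), (150, np.float64(800.0)), (210, np.float64(798.0)), (270, np.float64(799.0))] 308.0345390640797
50 [(30, np.float64(796.0)), (90, np.float64(797.0)), (150, np.float64(797.0)), (210, np.float64(796.0)), (270, np.float64(797.0))] 312.18049393378305
100 [(30, np.float64(793.0)), (90, np.float64(795.0)), (150, np.float64(795.0)), (210, np.float64(793.0)), (270, np.float64(794.0))] 320.86926728370884
150 [(30, np.float64(790.0)), (90, np.float64(792.0)), (150, np.float64(792.0)), (210, np.float64(791.0)), (270, np.float64(792.0))] 320.08554993026314
200 [(30, np.float64(788.0)), (90, np.float64(790.0)), (150, np.float64(790.0)), (210, np.float64(788.0)), (270, np.float64(789.0))] 320.14791813149054
250 [(30, np.float64(785.0)), (90, np.float64(785.0)), (150, np.float64(785.0)), (210, np.float64(785.0)), (270, np.float64(787.0))] 308.7826676604203
300 [(30, np.float64(783.0)), (90, np.float64(784.0)), (150, np.float64(783.0)), (210, np.float64(783.0)), (270, np.float64(785.0))] 306.3133269629368
350 [(30, None), (90, None), (150, np.float64(917.0)), (210, np.float64(918.0)), (270, np.float64(918.0))] 283.890646762849
```

View pics/s2.png

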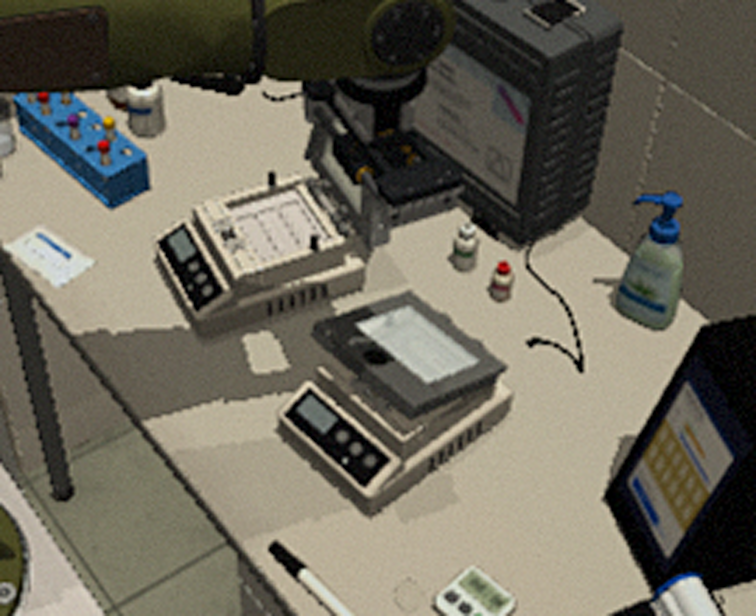

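The loaded lid is ajar at about (410,350) in this crop. The case front is at x≈790, which leaves room behind the empty lid. I'll move there, then go down.

Request:
{"op": "play_rows", "data": {
  "commands": [
    {"x": 0.0206,"y": -0.0354,"z": 0,"wx": 0,"wy": 0,"wz": 0,"grip": 0},
    {"x": 0.0206,"y": -0.0354,"z": 0,"wx": 0,"wy": 0,"wz": 0,"grip": 0},
    {"x": 0.0206,"y": -0.0354,"z": 0,"wx": 0,"wy": 0,"wz": 0,"grip": 0},
    {"x": 0.0206,"y": -0.0354,"z": 0,"wx": 0,"wy": 0,"wz": 0,"grip": 0},
    {"x": 0.0206,"y": -0.0354,"z": 0,"wx": 0,"wy": 0,"wz": 0,"grip": 0},
    {"x": 0.0206,"y": -0.0354,"z": 0,"wx": 0,"wy": 0,"wz": 0,"grip": 0},
    {"x": 0.0206,"y": -0.0354,"z": 0,"wx": 0,"wy": 0,"wz": 0,"grip": 0},
    {"x": 0.0206,"y": -0.0354,"z": 0,"wx": 0,"wy": 0,"wz": 0,"grip": 0},
    {"x": 0.004,"y": 0,"z": 0,"wx": 0,"wy": 0,"wz": 0,"grip": 0},
    {"x": 0,"y": 0,"z": 0,"wx": 0,"wy": 0,"wz": 0,"grip": 0}
  ]
}}

```text
clock: 5.92
eef_pos: [693.7, 115.9, 297.7]
eef_rot: [3.141, 0.001, -0.188]
wrist_force: [-0.1, 0.7, -0.0]
finger_gap: 0.4
```

Run:
```python
from st import *
s=st();print(delta([695,116,205],s))
pic("wrist","w3")
```

```text
t 5.92 pos [693.7 115.9 297.7] rot [ 3.141  0.001 -0.188] F [-0.1  0.7 -0. ] gap 0.4 q [ 0.113  0.64   0.825 -0.     1.678  1.872]
[ 0.001 -0.     0.093]
```

View pics/w3.png

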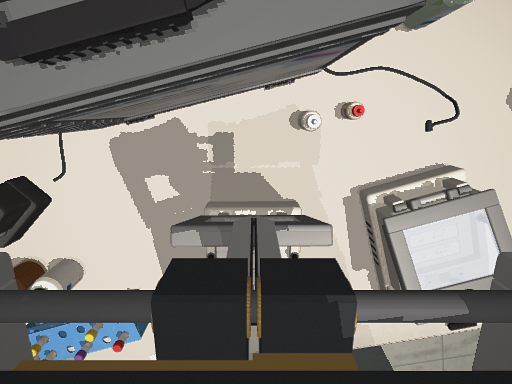

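Run:
```python
from st import *
s=st()
p,d=manip.camera("wrist");i=manip.camera_info("wrist");K=i["intrinsics"]
v,u=np.mgrid[0:384,0:512].astype(float)
Pc=np.stack([(u-K[0,2])/K[0,0]*d,-(v-K[1,2])/K[1,1]*d,-d],-1)
T=i["tool_from_camera"];Pt=Pc@T[:3,:3].T+T[:3,3]
Pw=Pt@R.from_euler("xyz",s["eef_rot"]).as_matrix().T+s["eef_pos"]
np.set_printoptions(precision=0,suppress=True)
for r in range(196,256,6): print(r,[Pw[r,c].round() for c in (190,220,300,320)])
```

```text
t 5.97 pos [693.5 115.6 298.3] rot [-3.142  0.    -0.188] F [ 0.8 -1.1 -0.3] gap 0.4 q [0.113 0.638 0.825 0.    1.678 1.872]
196 [array([652., 231.,  -1.]), array([643., 182.,  -1.]), array([767., 102., 477.]), array([611.,  19.,  -1.])]
202 [array([642., 234.,  -1.]), array([637., 182.,  16.]), array([607.,  53.,  -1.]), array([602.,  21.,   1.])]
208 [array([632., 236.,   1.]), array([636., 179.,  45.]), array([612.,  59.,  40.]), array([590.,  22.,  -2.])]
214 [array([621., 239.,  -1.]), array([630., 179.,  56.]), array([603.,  61.,  44.]), array([581.,  24.,   0.])]
220 [array([667., 191., 171.]), array([654., 163., 151.]), array([641.,  73., 161.]), array([569.,  25.,  -1.])]
226 [array([677., 178., 221.]), array([673., 151., 223.]), array([659.,  79., 223.]), array([656.,  62., 222.])]
232 [array([673., 179., 224.]), array([668., 152., 225.]), array([655.,  81., 225.]), array([652.,  63., 226.])]
238 [array([668., 179., 226.]), array([663., 153., 226.]), array([649.,  81., 225.]), array([646.,  64., 227.])]
244 [array([663., 180., 227.]), array([657., 154., 227.]), array([644.,  83., 228.]), array([640.,  65., 227.])]
250 [array([557., 255.,  -0.]), array([580., 188.,  70.]), array([522.,  67.,   0.]), array([515.,  32.,  -0.])]
```

The lid's back edge is at x≈666 and the finger front at about 685, so it's clear. Going down, then pulling forward.

Request:
{"op": "play_rows", "data": {
  "commands": [
    {"x": 0,"y": 0,"z": 0.025,"wx": 0,"wy": 0,"wz": 0,"grip": 0},
    {"x": 0,"y": 0,"z": 0.025,"wx": 0,"wy": 0,"wz": 0,"grip": 0},
    {"x": 0,"y": 0,"z": 0.025,"wx": 0,"wy": 0,"wz": 0,"grip": 0},
    {"x": 0,"y": 0,"z": 0.02,"wx": 0,"wy": 0,"wz": 0,"grip": 0},
    {"x": -0.008,"y": 0,"z": 0,"wx": 0,"wy": 0,"wz": 0,"grip": 0},
    {"x": -0.008,"y": 0,"z": 0,"wx": 0,"wy": 0,"wz": 0,"grip": 0},
    {"x": -0.008,"y": 0,"z": 0,"wx": 0,"wy": 0,"wz": 0,"grip": 0},
    {"x": -0.008,"y": 0,"z": 0,"wx": 0,"wy": 0,"wz": 0,"grip": 0},
    {"x": -0.008,"y": 0,"z": 0,"wx": 0,"wy": 0,"wz": 0,"grip": 0},
    {"x": -0.008,"y": 0,"z": 0,"wx": 0,"wy": 0,"wz": 0,"grip": 0}
  ]
}}

```text
clock: 7.28
eef_pos: [645.9, 125.4, 203.5]
eef_rot: [-3.142, -0.0, -0.187]
wrist_force: [1.1, 0.1, -0.2]
finger_gap: 0.3
```

Request:
{"op": "play_rows", "data": {
  "commands": [
    {"x": -0.008,"y": 0,"z": 0,"wx": 0,"wy": 0,"wz": 0,"grip": 0},
    {"x": -0.008,"y": 0,"z": 0,"wx": 0,"wy": 0,"wz": 0,"grip": 0},
    {"x": -0.008,"y": 0,"z": 0,"wx": 0,"wy": 0,"wz": 0,"grip": 0},
    {"x": -0.008,"y": 0,"z": 0,"wx": 0,"wy": 0,"wz": 0,"grip": 0},
    {"x": -0.008,"y": 0,"z": 0,"wx": 0,"wy": 0,"wz": 0,"grip": 0},
    {"x": -0.008,"y": 0,"z": 0,"wx": 0,"wy": 0,"wz": 0,"grip": 0},
    {"x": -0.008,"y": 0,"z": 0,"wx": 0,"wy": 0,"wz": 0,"grip": 0},
    {"x": -0.008,"y": 0,"z": 0,"wx": 0,"wy": 0,"wz": 0,"grip": 0},
    {"x": -0.008,"y": 0,"z": 0,"wx": 0,"wy": 0,"wz": 0,"grip": 0}
  ]
}}

```text
clock: 8.4
eef_pos: [575.2, 138.8, 203.5]
eef_rot: [-3.142, -0.0, -0.187]
wrist_force: [-0.9, 0.8, 0.2]
finger_gap: 0.6
```

Run:
```python
from st import *
s=st()
pic("wrist","w4")
```

```text
t 8.4 pos [575.2 138.8 203.5] rot [-3.142 -0.    -0.187] F [-0.9  0.8  0.2] gap 0.6 q [0.175 0.395 1.399 0.    1.348 1.933]
```

View pics/w4.png

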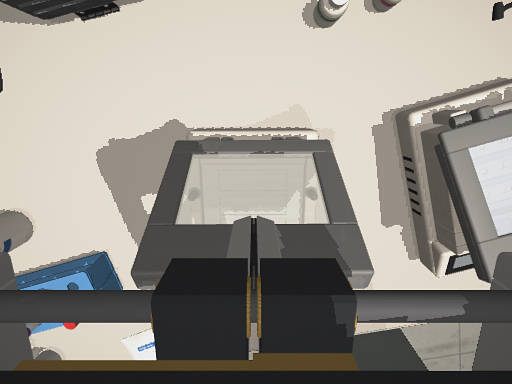

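The lid has passed the finger and is sinking on its own (lid face at rows 140–285). Next I'll fit a quick kinematic model to see which tilt is reachable for lifting the loaded lid.

Run:
```python
from st import *
D=[(.3005,1.5216,np.hypot(172.3,522.05),204.9),(.24,1.757,np.hypot(475,130.4),140.3),(.113,1.529,np.hypot(475.2,130.4),299.6),(.64,.825,np.hypot(693.7,115.9),297.7),(.395,1.399,np.hypot(575.2,138.8),203.5)]
A=[];b=[]
for q2,q3,r,z in D:
    s=q2+q3
    A+=[[1,np.sin(q2),np.sin(s),np.cos(s),0],[0,np.cos(q2),np.cos(s),-np.sin(s),1]];b+=[r,z]
x,res,_,sv=np.linalg.lstsq(np.array(A),np.array(b),rcond=None);print(x.round(1),(np.array(A)@x-b).round(1))
a1,L2,Aa,B,c=x
for d1 in (350,450):
  Dt=d1-c
  print("d1",d1,"D",Dt)
  from scipy.optimize import fsolve
  for tilt in (25,35,45,55):
    for (r,z) in ((405,150),(440,130),(511,100),(520,150)):
      t=np.radians(tilt);wr=r-Dt*np.cos(t);wz=z+Dt*np.sin(t)
      R2=wr-a1;Z2=wz-d1;L3=np.hypot(Aa,B);ph=np.arctan2(B,Aa)
      dd=np.hypot(R2,Z2);cg=(dd**2-L2**2-L3**2)/(2*L2*L3)
      if abs(cg)>1: print(tilt,r,z,"no");continue
      g=np.arccos(cg);q3=g-ph;q2=np.arctan2(R2,Z2)-np.arctan2(L3*np.sin(g),L2+L3*np.cos(g))
      print(tilt,r,z,"wrist",wr.round(),wz.round(),"q2",q2.round(2),"q3",q3.round(2),"q5",round(np.pi/2+t-q2-q3,2))
```

```text
[  1.3 422.7 447.8  40.9 -47.8] [ 0.2  0.1 -0.   0.1 -0.1 -0.1  0.   0.1 -0.1 -0.2]
d1 350 D 397.8404080105714
25 405 150 wrist 44.0 318.0 q2 0.17 q3 2.94 q5 -1.1
25 440 130 wrist 79.0 298.0 q2 0.4 q3 2.84 q5 -1.24
25 511 100 wrist 150.0 268.0 q2 0.54 q3 2.66 q5 -1.2
25 520 150 wrist 159.0 318.0 q2 0.22 q3 2.68 q5 -0.89
35 405 150 wrist 79.0 378.0 q2 -0.59 q3 2.87 q5 -0.1
35 440 130 wrist 114.0 358.0 q2 -0.18 q3 2.8 q5 -0.43
35 511 100 wrist 185.0 328.0 q2 0.19 q3 2.63 q5 -0.63
35 520 150 wrist 194.0 378.0 q2 -0.06 q3 2.6 q5 -0.37
45 405 150 wrist 124.0 431.0 q2 -0.6 q3 2.72 q5 0.24
45 440 130 wrist 159.0 411.0 q2 -0.34 q3 2.67 q5 0.03
45 511 100 wrist 230.0 381.0 q2 0.02 q3 2.52 q5 -0.18
45 520 150 wrist 239.0 431.0 q2 -0.14 q3 2.47 q5 0.03
55 405 150 wrist 177.0 476.0 q2 -0.49 q3 2.55 q5 0.47
55 440 130 wrist 212.0 456.0 q2 -0.3 q3 2.51 q5 0.33
55 511 100 wrist 283.0 426.0 q2 -0.01 q3 2.37 q5 0.17
55 520 150 wrist 292.0 476.0 q2 -0.12 q3 2.31 q5 0.34
d1 450 D 497.8404080105714
25 405 150 wrist -46.0 360.0 q2 -4.38 q3 2.83 q5 3.56
25 440 130 wrist -11.0 340.0 q2 -4.72 q3 2.8 q5 3.92
25 511 100 wrist 60.0 310.0 q2 1.17 q3 2.71 q5 -1.87
25 520 150 wrist 69.0 360.0 q2 0.81 q3 2.8 q5 -1.6
35 405 150 no
35 440 130 wrist 32.0 416.0 q2 0.26 q3 2.96 q5 -1.05
35 511 100 wrist 103.0 386.0 q2 0.48 q3 2.78 q5 -1.07
35 520 150 wrist 112.0 436.0 q2 0.01 q3 2.8 q5 -0.63
45 405 150 wrist 53.0 502.0 q2 -1.08 q3 2.89 q5 0.55
45 440 130 wrist 88.0 482.0 q2 -0.55 q3 2.85 q5 0.05
45 511 100 wrist 159.0 452.0 q2 -0.0 q3 2.69 q5 -0.33
45 520 150 wrist 168.0 502.0 q2 -0.25 q3 2.65 q5 -0.04
55 405 150 wrist 119.0 558.0 q2 -0.72 q3 2.69 q5 0.57
55 440 130 wrist 154.0 538.0 q2 -0.47 q3 2.65 q5 0.35
55 511 100 wrist 225.0 508.0 q2 -0.1 q3 2.52 q5 0.11
55 520 150 wrist 234.0 558.0 q2 -0.24 q3 2.46 q5 0.31
```

A 30° tilt from vertical is reachable. It's enough to hook the fingertip under the raised front edge and follow the lid's arc. Moving to a pose in front of the loaded incubator.

Request:
{"op": "play_rows", "data": {
  "commands": [
    {"x": 0,"y": 0,"z": -0.0485,"wx": 0,"wy": 0,"wz": 0,"grip": 0},
    {"x": 0,"y": 0,"z": -0.0485,"wx": 0,"wy": 0,"wz": 0,"grip": 0},
    {"x": -0.0126,"y": 0.0373,"z": 0,"wx": 0,"wy": 0,"wz": 0,"grip": 0},
    {"x": -0.0126,"y": 0.0373,"z": 0,"wx": 0,"wy": 0,"wz": 0,"grip": 0},
    {"x": -0.0126,"y": 0.0373,"z": 0,"wx": 0,"wy": 0,"wz": 0,"grip": 0},
    {"x": -0.0126,"y": 0.0373,"z": 0,"wx": 0,"wy": 0,"wz": 0,"grip": 0},
    {"x": -0.0126,"y": 0.0373,"z": 0,"wx": 0,"wy": 0,"wz": 0,"grip": 0},
    {"x": -0.0126,"y": 0.0373,"z": 0,"wx": 0,"wy": 0,"wz": 0,"grip": 0},
    {"x": -0.0126,"y": 0.0373,"z": 0,"wx": 0,"wy": 0,"wz": 0,"grip": 0},
    {"x": -0.0126,"y": 0.0373,"z": 0,"wx": 0,"wy": 0,"wz": 0,"grip": 0},
    {"x": 0,"y": 0,"z": 0,"wx": 0,"wy": 0,"wz": -8.3,"grip": 0},
    {"x": 0,"y": 0,"z": 0,"wx": 0,"wy": 0,"wz": -8.3,"grip": 0},
    {"x": 0,"y": 0,"z": 0,"wx": 0,"wy": 6,"wz": 0,"grip": 0},
    {"x": 0,"y": 0,"z": 0,"wx": 0,"wy": 6,"wz": 0,"grip": 0},
    {"x": 0,"y": 0,"z": 0,"wx": 0,"wy": 6,"wz": 0,"grip": 0},
    {"x": 0,"y": 0,"z": 0,"wx": 0,"wy": 6,"wz": 0,"grip": 0},
    {"x": 0,"y": 0,"z": 0,"wx": 0,"wy": 6,"wz": 0,"grip": 0},
    {"x": 0,"y": 0,"z": 0,"wx": 0,"wy": 0,"wz": 0,"grip": 0}
  ]
}}

```text
clock: 10.7
eef_pos: [420.3, -135.9, 300.3]
eef_rot: [3.141, -0.523, 0.101]
wrist_force: [-0.8, -0.6, 0.3]
finger_gap: 0.4
```

Run:
```python
from st import *
s=st();print(R.from_euler("xyz",s["eef_rot"]).as_matrix());print(delta([420.5,-135.5,166],s))
p,d=manip.camera("wrist");cv2.imwrite("pics/w5.png",p[:,:,::-1]);i=manip.camera_info("wrist");K=i["intrinsics"]
v,u=np.mgrid[0:384,0:512].astype(float)
Pc=np.stack([(u-K[0,2])/K[0,0]*d,-(v-K[1,2])/K[1,1]*d,-d],-1)
T=i["tool_from_camera"];Pt=Pc@T[:3,:3].T+T[:3,3]
Pw=Pt@R.from_euler("xyz",s["eef_rot"]).as_matrix().T+s["eef_pos"]
np.save("pics/Pw5.npy",Pw)
ux=np.array([.9947,.103,0]);uy=np.array([-.103,.9947,0]);h=np.array([609,-116,80.])
q=Pw-h; a=q@ux;b=q@uy;z=q[...,2]
k=(abs(b)<60)&(a>-175)&(a<0)&(z>5)&(z<100)&(d>0)
for a0 in range(-175,0,10):
    kk=k&(a>=a0)&(a<a0+10); print(a0+5,np.percentile(z[kk],[5,50,95]).round(1) if kk.any() else None)
```

```text
t 10.7 pos [ 420.3 -135.9  300.3] rot [ 3.141 -0.523  0.101] F [-0.8 -0.6  0.3] gap 0.4 q [-0.596 -0.285  1.974  0.375  1.067  0.756]
[[ 0.862  0.101  0.497]
 [ 0.087 -0.995  0.05 ]
 [ 0.5    0.    -0.866]]
[-0.067 -0.     0.117]
-170 None
-160 None
-150 [47.1 51.6 55.8]
-140 [57.2 61.5 63.2]
-130 [57.3 59.2 61.3]
-120 [54.  55.9 57.8]
-110 [50.2 52.3 54.2]
-100 [45.  47.  49.3]
-90 [41.8 43.7 46.2]
-80 [38.5 40.4 42.6]
-70 [35.1 37.1 39.2]
-60 [31.8 33.7 35.8]
-50 [28.2 30.3 32.5]
-40 [25. 27. 29.]
-30 [22.  23.5 26. ]
-20 [20.6 22.3 24. ]
-10 [17.2 19.2 20.9]
0 [ 9.7 10.6 11.8]
```

View pics/w5.png

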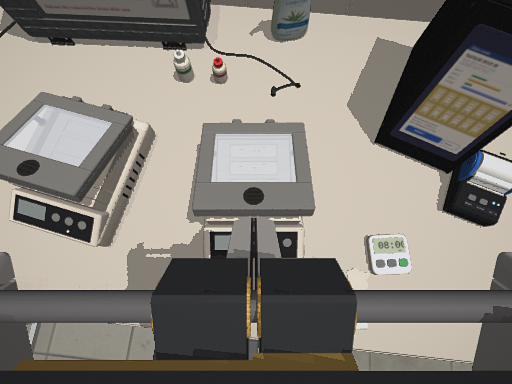

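The wrist view shows the loaded lid ajar with its front edge at row ≈215 and a measured slope of about 0.33 rad. The empty lid at the left (30,168) has sunk too. Now down in front of the lid, then in under its edge.

Request:
{"op": "play_rows", "data": {
  "commands": [
    {"x": -0.0134,"y": 0,"z": 0.0234,"wx": 0,"wy": 0,"wz": 0,"grip": 0},
    {"x": -0.0134,"y": 0,"z": 0.0234,"wx": 0,"wy": 0,"wz": 0,"grip": 0},
    {"x": -0.0134,"y": 0,"z": 0.0234,"wx": 0,"wy": 0,"wz": 0,"grip": 0},
    {"x": -0.0134,"y": 0,"z": 0.0234,"wx": 0,"wy": 0,"wz": 0,"grip": 0},
    {"x": -0.0134,"y": 0,"z": 0.0234,"wx": 0,"wy": 0,"wz": 0,"grip": 0},
    {"x": 0,"y": 0,"z": 0.016,"wx": 0,"wy": 0,"wz": 0,"grip": 0},
    {"x": 0,"y": 0,"z": 0.016,"wx": 0,"wy": 0,"wz": 0,"grip": 0},
    {"x": 0,"y": 0,"z": 0.016,"wx": 0,"wy": 0,"wz": 0,"grip": 0},
    {"x": 0,"y": 0,"z": 0.016,"wx": 0,"wy": 0,"wz": 0,"grip": 0},
    {"x": 0,"y": 0,"z": 0.016,"wx": 0,"wy": 0,"wz": 0,"grip": 0},
    {"x": 0,"y": 0,"z": 0,"wx": 0,"wy": 0,"wz": 0,"grip": 0}
  ]
}}

```text
clock: 12.12
eef_pos: [461.8, -130.9, 95.5]
eef_rot: [-3.14, -0.521, 0.103]
wrist_force: [-0.1, -0.7, -0.0]
finger_gap: 0.5
```

Run:
```python
from st import *
s=st();ux=np.array([.9947,.103,0]);h=np.array([609,-116,80.])
q=s["eef_pos"]-h;print("rel",q@ux,q@[-.103,.9947,0],q[2])
pic("wrist","w6")
pic("scene","s6",(80,300,130,400),2.8)
W=[(q@ux,q[2]),(-137.5,17.2),(-122.9,49.2),(-101.4,76.9),(-77.9,96.6),(-51,111.2),(-14.3,121.4),(17,119),(29,116)]
M=R.from_euler("xyz",s["eef_rot"]).as_matrix()
for a,b in zip(W,W[1:]):
    dv=ux*(b[0]-a[0])+np.array([0,0,b[1]-a[1]]);print(b,(M.T@dv).round(1))
```

```text
t 12.12 pos [ 461.8 -130.9   95.5] rot [-3.14  -0.521  0.103] F [-0.1 -0.7 -0. ] gap 0.5 q [-0.52   0.083  2.17   0.608  0.536  0.474]
rel -148.00201901095429 0.33337811985840915 15.487750137001527
(-137.5, 17.2) [10.   0.   3.7]
(-122.9, 49.2) [ 28.6  -0.  -20.5]
(-101.4, 76.9) [ 32.4  -0.  -13.3]
(-77.9, 96.6) [30.2 -0.  -5.4]
(-51, 111.2) [30.6  0.   0.7]
(-14.3, 121.4) [36.9  0.   9.4]
(17, 119) [26.   0.  17.7]
(29, 116) [8.9 0.  8.6]
```

View pics/s6.png

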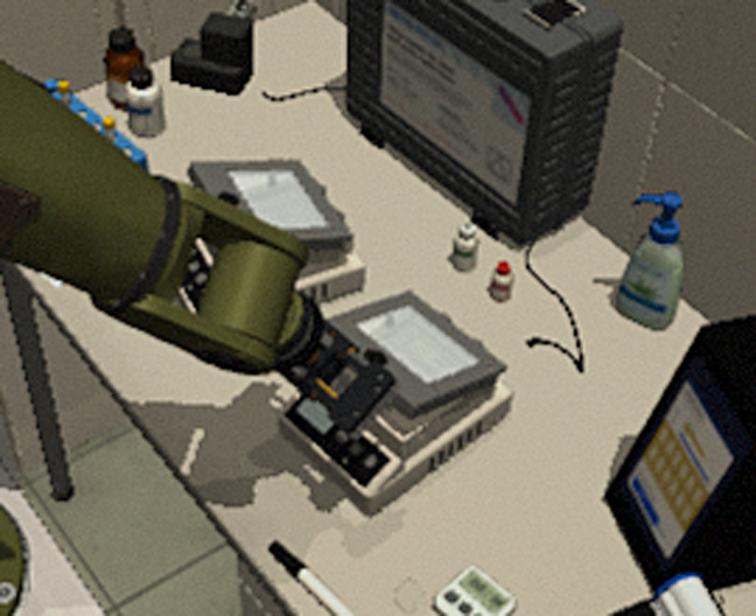

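View pics/w6.png

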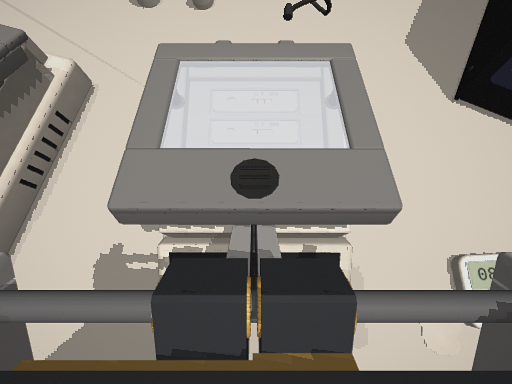

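The fingertips go in under the front edge (row ~222). Lifting along the arc slowly.

Request:
{"op": "play_rows", "data": {
  "commands": [
    {"x": 0.005,"y": 0,"z": 0.001,"wx": 0,"wy": 0,"wz": 0,"grip": 0},
    {"x": 0.005,"y": 0,"z": 0.001,"wx": 0,"wy": 0,"wz": 0,"grip": 0},
    {"x": 0.0072,"y": 0,"z": -0.005,"wx": 0,"wy": 0,"wz": 0,"grip": 0},
    {"x": 0.0072,"y": 0,"z": -0.005,"wx": 0,"wy": 0,"wz": 0,"grip": 0},
    {"x": 0.0072,"y": 0,"z": -0.005,"wx": 0,"wy": 0,"wz": 0,"grip": 0},
    {"x": 0.0072,"y": 0,"z": -0.005,"wx": 0,"wy": 0,"wz": 0,"grip": 0}
  ]
}}

```text
clock: 12.98
eef_pos: [486.3, -129.1, 132.1]
eef_rot: [3.141, -0.524, 0.103]
wrist_force: [-0.5, -0.5, -0.5]
finger_gap: 0.6
```

Run:
```python
from st import *
s=st();ux=np.array([.9947,.103,0]);h=np.array([609,-116,80.])
q=s["eef_pos"]-h;print("rel",q@ux,q@[-.103,.9947,0],q[2])
pic("wrist","w7")
pic("scene","s7",(80,300,130,400),2.8)
```

```text
t 12.97 pos [ 486.3 -129.1  132.1] rot [ 3.141 -0.524  0.103] F [-0.5 -0.5 -0.5] gap 0.6 q [-0.483  0.059  2.089  0.506  0.606  0.623]
rel -123.42611284700358 -0.39465207065268615 52.14813229086147
```

View pics/s7.png

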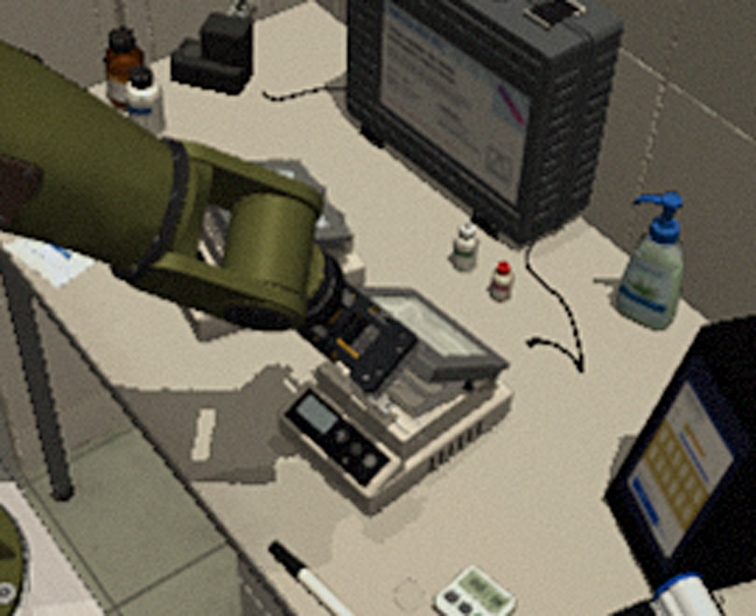

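View pics/w7.png

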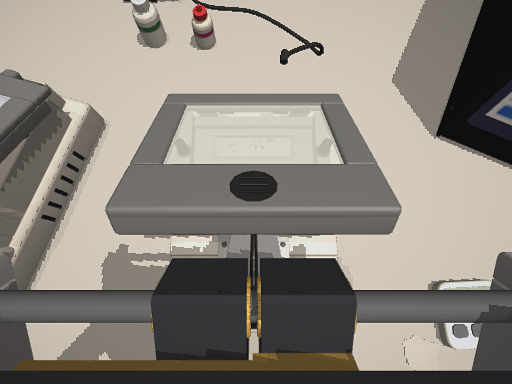

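The lid is riding up on the finger with its underside lifting clear. Continuing along the arc.

Request:
{"op": "play_rows", "data": {
  "commands": [
    {"x": 0.008,"y": 0,"z": -0.0033,"wx": 0,"wy": 0,"wz": 0,"grip": 0},
    {"x": 0.008,"y": 0,"z": -0.0033,"wx": 0,"wy": 0,"wz": 0,"grip": 0},
    {"x": 0.008,"y": 0,"z": -0.0033,"wx": 0,"wy": 0,"wz": 0,"grip": 0},
    {"x": 0.008,"y": 0,"z": -0.0033,"wx": 0,"wy": 0,"wz": 0,"grip": 0},
    {"x": 0.0075,"y": 0,"z": -0.0013,"wx": 0,"wy": 0,"wz": 0,"grip": 0},
    {"x": 0.0075,"y": 0,"z": -0.0013,"wx": 0,"wy": 0,"wz": 0,"grip": 0},
    {"x": 0.0075,"y": 0,"z": -0.0013,"wx": 0,"wy": 0,"wz": 0,"grip": 0},
    {"x": 0.0075,"y": 0,"z": -0.0013,"wx": 0,"wy": 0,"wz": 0,"grip": 0}
  ]
}}

```text
clock: 14.08
eef_pos: [530.5, -124.5, 178.4]
eef_rot: [-3.141, -0.523, 0.102]
wrist_force: [-0.6, -0.8, -1.4]
finger_gap: 0.3
```

Run:
```python
from st import *
s=st();ux=np.array([.9947,.103,0]);h=np.array([609,-116,80.])
q=s["eef_pos"]-h;print("rel",q@ux,q@[-.103,.9947,0],q[2])
pic("wrist","w8")
pic("scene","s8",(80,300,130,400),2.8)
```

```text
t 14.07 pos [ 530.5 -124.5  178.4] rot [-3.141 -0.523  0.102] F [-0.6 -0.8 -1.4] gap 0.3 q [-0.423  0.077  1.944  0.401  0.699  0.791]
rel -78.98031457497059 -0.32015484816302653 98.44523661800773
```

View pics/s8.png

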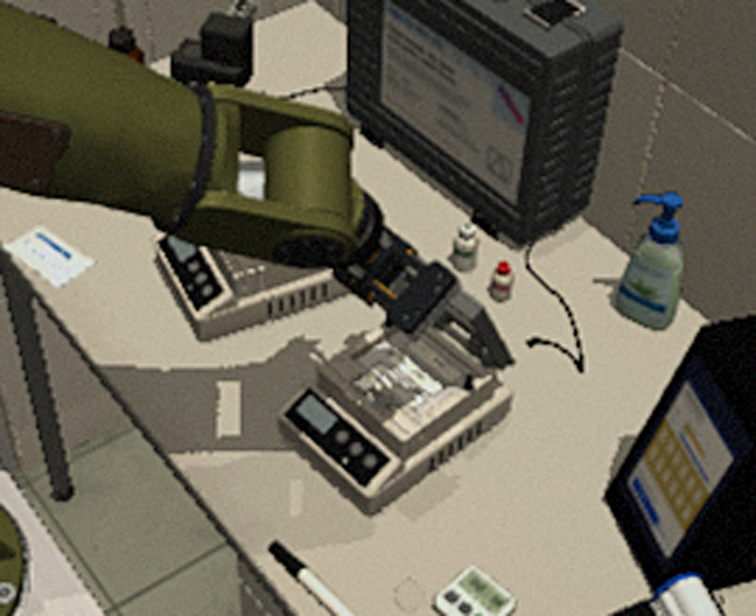

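View pics/w8.png

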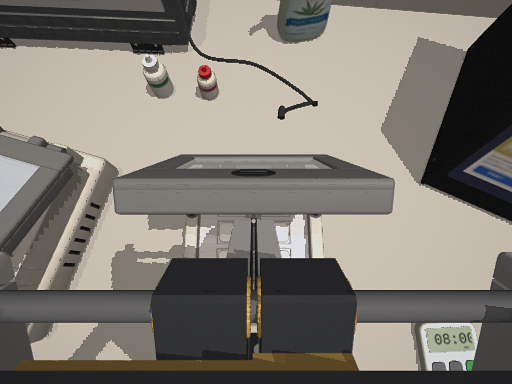

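The lid is at about 1.0 rad with light forces. Pushing on over the top to the stop.

Request:
{"op": "play_rows", "data": {
  "commands": [
    {"x": 0.0077,"y": 0,"z": 0.0,"wx": 0,"wy": 0,"wz": 0,"grip": 0},
    {"x": 0.0077,"y": 0,"z": 0.0,"wx": 0,"wy": 0,"wz": 0,"grip": 0},
    {"x": 0.0077,"y": 0,"z": 0.0,"wx": 0,"wy": 0,"wz": 0,"grip": 0},
    {"x": 0.0077,"y": 0,"z": 0.0,"wx": 0,"wy": 0,"wz": 0,"grip": 0},
    {"x": 0.0075,"y": 0,"z": 0.0018,"wx": 0,"wy": 0,"wz": 0,"grip": 0},
    {"x": 0.0075,"y": 0,"z": 0.0018,"wx": 0,"wy": 0,"wz": 0,"grip": 0},
    {"x": 0.0075,"y": 0,"z": 0.0018,"wx": 0,"wy": 0,"wz": 0,"grip": 0},
    {"x": 0.0075,"y": 0,"z": 0.0018,"wx": 0,"wy": 0,"wz": 0,"grip": 0},
    {"x": 0.0075,"y": 0,"z": 0.0018,"wx": 0,"wy": 0,"wz": 0,"grip": 0},
    {"x": 0.0065,"y": 0,"z": 0.0044,"wx": 0,"wy": 0,"wz": 0,"grip": 0},
    {"x": 0.0065,"y": 0,"z": 0.0044,"wx": 0,"wy": 0,"wz": 0,"grip": 0},
    {"x": 0.0065,"y": 0,"z": 0.0044,"wx": 0,"wy": 0,"wz": 0,"grip": 0},
    {"x": 0.0065,"y": 0,"z": 0.0044,"wx": 0,"wy": 0,"wz": 0,"grip": 0}
  ]
}}

```text
clock: 15.8
eef_pos: [624.1, -114.7, 202.1]
eef_rot: [-3.141, -0.521, 0.103]
wrist_force: [-33.5, -0.8, 18.4]
finger_gap: 0.4
```

Run:
```python
from st import *
s=st();ux=np.array([.9947,.103,0]);h=np.array([609,-116,80.])
q=s["eef_pos"]-h;print("rel",q@ux,q@[-.103,.9947,0],q[2])
pic("wrist","w9")
pic("scene","s9",(80,300,130,400),2.8)
```

```text
t 15.8 pos [ 624.1 -114.7  202.1] rot [-3.141 -0.521  0.103] F [-33.5  -0.8  18.4] gap 0.4 q [-0.329  0.241  1.691  0.31   0.754  0.961]
rel 15.125919323986775 -0.25188320107965145 122.06695284203514
```

View pics/s9.png

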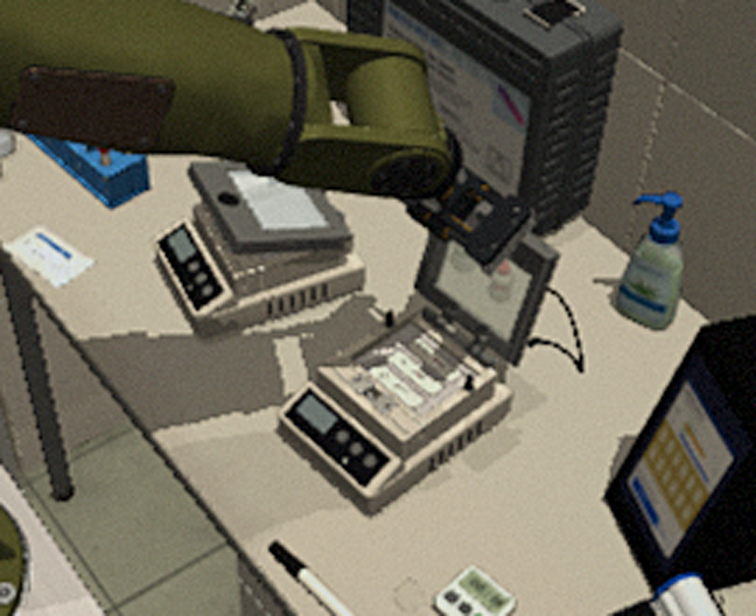

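View pics/w9.png

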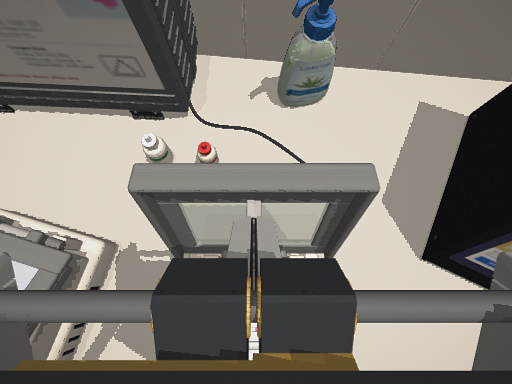

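The force rose to 33 N and the lid is past vertical, so it's against its stop. Backing off toward the robot, then up.

Request:
{"op": "play_rows", "data": {
  "commands": [
    {"x": -0.0087,"y": 0,"z": -0.005,"wx": 0,"wy": 0,"wz": 0,"grip": 0},
    {"x": -0.0087,"y": 0,"z": -0.005,"wx": 0,"wy": 0,"wz": 0,"grip": 0},
    {"x": -0.0174,"y": 0,"z": -0.01,"wx": 0,"wy": 0,"wz": 0,"grip": 0},
    {"x": -0.026,"y": 0,"z": -0.015,"wx": 0,"wy": 0,"wz": 0,"grip": 0},
    {"x": 0.02,"y": 0,"z": -0.0346,"wx": 0,"wy": 0,"wz": 0,"grip": 0},
    {"x": 0.02,"y": 0,"z": -0.0346,"wx": 0,"wy": 0,"wz": 0,"grip": 0},
    {"x": 0.02,"y": 0,"z": -0.0346,"wx": 0,"wy": 0,"wz": 0,"grip": 0},
    {"x": 0,"y": 0,"z": 0,"wx": 0,"wy": -10,"wz": 0,"grip": 0},
    {"x": 0,"y": 0,"z": 0,"wx": 0,"wy": -10,"wz": 0,"grip": 0},
    {"x": 0,"y": 0,"z": 0,"wx": 0,"wy": -10,"wz": 0,"grip": 0},
    {"x": 0,"y": 0,"z": 0,"wx": 0,"wy": 0,"wz": 8.3,"grip": 0},
    {"x": 0,"y": 0,"z": 0,"wx": 0,"wy": 0,"wz": 8.3,"grip": 0},
    {"x": 0,"y": 0,"z": 0,"wx": 0,"wy": 0,"wz": 0,"grip": 0}
  ]
}}

```text
clock: 17.52
eef_pos: [554.7, -122.0, 322.0]
eef_rot: [-3.141, 0.0, -0.186]
wrist_force: [-0.0, -0.2, 0.2]
finger_gap: 0.7
```

Run:
```python
from st import *
s=st()
# empty pad at theta .34
ux=np.array([.9826,-.1857,0]);h=np.array([609.6,131.7,80.]);Z=np.array([0,0,1.])
for th in (.34,0,-.055):
    l=-np.cos(th)*ux+np.sin(th)*Z;n=np.sin(th)*ux+np.cos(th)*Z;print(th,h+135*l+16*n)
th=.34;l=-np.cos(th)*ux+np.sin(th)*Z;n=np.sin(th)*ux+np.cos(th)*Z
g=h+135*l+16*n;g[2]=200;print("delta",delta(g,s))
d=pic("top","t10",(100,280,140,400),3)
P=cloud("top",d);q=P-h;a=q@ux;b=q@np.array([.1857,.9826,0]);z=q[...,2]
k=(abs(b)<65)&(d>0)&(z>8)&(z<90)
for a0 in range(-175,0,15):
    kk=k&(a>=a0)&(a<a0+15); print(a0+7,np.median(z[kk]).round(1) if kk.any() else None)
```

```text
t 17.52 pos [ 554.7 -122.   322. ] rot [-3.141  0.    -0.186] F [-0.  -0.2  0.2] gap 0.7 q [-0.281  0.284  1.275  0.     1.582  1.476]
0.34 [489.786 154.344 140.105]
0 [476.949 156.769  96.   ]
-0.055 [476.285 156.895  88.555]
delta [-0.115 -0.26   0.122]
-168 None
-153 None
-138 60.9
-123 58.8
-108 53.6
-93 46.9
-78 41.9
-63 36.9
-48 31.6
-33 26.7
-18 22.8
-3 19.2
```

View pics/t10.png

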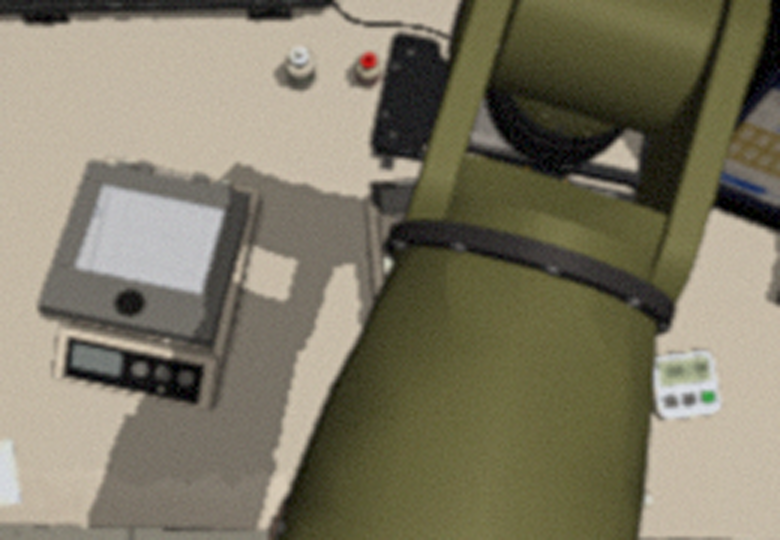

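The empty lid sits at about 0.34, with its pad at about (130,302) in this crop. Moving over it.

Request:
{"op": "play_rows", "data": {
  "commands": [
    {"x": -0.0164,"y": -0.0371,"z": 0,"wx": 0,"wy": 0,"wz": 0,"grip": 0},
    {"x": -0.0164,"y": -0.0371,"z": 0,"wx": 0,"wy": 0,"wz": 0,"grip": 0},
    {"x": -0.0164,"y": -0.0371,"z": 0,"wx": 0,"wy": 0,"wz": 0,"grip": 0},
    {"x": -0.0164,"y": -0.0371,"z": 0,"wx": 0,"wy": 0,"wz": 0,"grip": 0},
    {"x": -0.0164,"y": -0.0371,"z": 0,"wx": 0,"wy": 0,"wz": 0,"grip": 0},
    {"x": -0.0164,"y": -0.0371,"z": 0,"wx": 0,"wy": 0,"wz": 0,"grip": 0},
    {"x": -0.0164,"y": -0.0371,"z": 0,"wx": 0,"wy": 0,"wz": 0,"grip": 0},
    {"x": 0,"y": 0,"z": 0.04,"wx": 0,"wy": 0,"wz": 0,"grip": 0},
    {"x": 0,"y": 0,"z": 0.04,"wx": 0,"wy": 0,"wz": 0,"grip": 0},
    {"x": 0,"y": 0,"z": 0.04,"wx": 0,"wy": 0,"wz": 0,"grip": 0},
    {"x": 0,"y": 0,"z": 0,"wx": 0,"wy": 0,"wz": 0,"grip": 0}
  ]
}}

```text
clock: 18.95
eef_pos: [489.3, 154.2, 200.4]
eef_rot: [3.14, 0.004, -0.185]
wrist_force: [-0.1, -0.4, 1.0]
finger_gap: 0.4
```

Run:
```python
from st import *
s=st();print(delta([489.8,154.3,140],s))
pic("wrist","w11");pic("scene","s11",(80,300,130,400),2.8)
```

```text
t 18.95 pos [489.3 154.2 200.4] rot [ 3.14   0.004 -0.185] F [-0.1 -0.4  1. ] gap 0.4 q [0.234 0.225 1.628 0.    1.293 1.989]
[ 0.001 -0.     0.06 ]
```

View pics/w11.png

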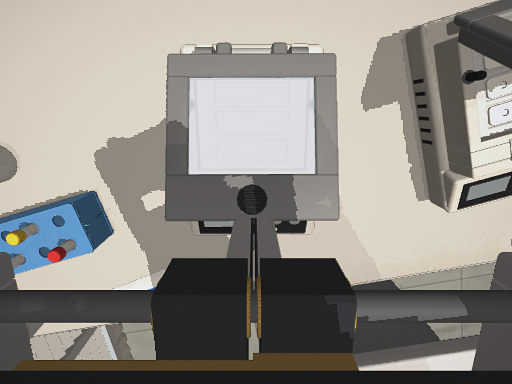

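View pics/s11.png

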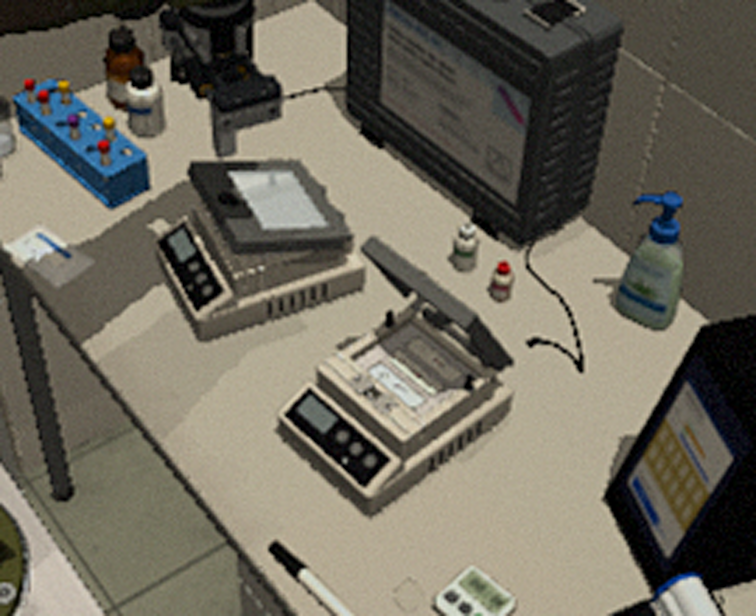

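The scene view shows the loaded lid has not stayed back: its edge is near (370,245)–(505,360) in the crop, so it is sinking again. I'll work out what angle it had reached in the earlier picture (s9).

Run:
```python
from st import *
ux=np.array([.9947,.103,0]);uy=np.array([-.103,.9947,0]);h=np.array([609,-116,80.]);Z=np.array([0,0,1.])
for th in (1.2,1.4,1.5,1.6,1.7,1.85):
    l=-np.cos(th)*ux+np.sin(th)*Z;n=np.sin(th)*ux+np.cos(th)*Z
    pts=np.array([h+153*l+nn*n+yy*uy for nn in (16,-4) for yy in (74,-74)])
    print(th,((proj("scene",pts)-[130,80])*2.8).round().tolist())
im=cv2.imread("pics/s9.png");cv2.imwrite("pics/s9z.png",cv2.resize(im[200:400,380:600],None,fx=3,fy=3))
d=pic("scene","s12",(80,300,130,400),2.8);P=cloud("scene",d);q=P-h;a=q@ux;b=q@uy;z=q[...,2]
k=(abs(b)<70)&(d>0)&(z>25)&(z<170)&(a>-150)&(a<80)
for z0 in range(25,165,15):
    kk=k&(z>=z0)&(z<z0+15); print(z0+7,np.percentile(a[kk],[5,50,95]).round(1) if kk.any() else None)
```

```text
1.2 [[388.0, 215.0], [495.0, 293.0], [375.0, 228.0], [480.0, 308.0]]
1.4 [[410.0, 198.0], [517.0, 275.0], [396.0, 209.0], [502.0, 287.0]]
1.5 [[421.0, 191.0], [528.0, 267.0], [407.0, 200.0], [513.0, 278.0]]
1.6 [[432.0, 185.0], [538.0, 261.0], [418.0, 193.0], [524.0, 270.0]]
1.7 [[442.0, 181.0], [548.0, 256.0], [428.0, 187.0], [535.0, 263.0]]
1.85 [[456.0, 177.0], [562.0, 251.0], [444.0, 181.0], [550.0, 256.0]]
32 [-48.2 -22.8 -14.3]
47 [-35.1 -32.9 -29.2]
62 [-42.6 -38.4 -35.2]
77 [-53.7 -49.9 -45.7]
92 [-77.  -69.2 -59.6]
107 [-79.8 -70.5 -66.2]
122 [-83.5 -80.8 -77.5]
137 [-83.9 -75.3 -68. ]
152 None
167 None
```

View pics/s9z.png

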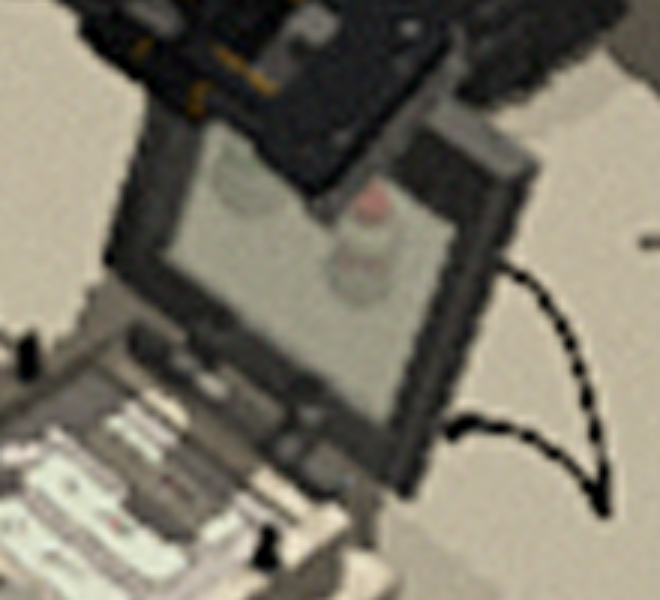

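In s9 the corner at about (558,255) gives roughly 1.8 rad, so the lid did reach the stop and probably got dragged or sprung back as I retracted. I'm already over the empty pad, so I'll close that lid first and then redo the loaded one more gently, away from the catch in the middle.

Request:
{"op": "play_rows", "data": {
  "commands": [
    {"x": 0,"y": 0,"z": 0.02,"wx": 0,"wy": 0,"wz": 0,"grip": 0},
    {"x": 0,"y": 0,"z": 0.02,"wx": 0,"wy": 0,"wz": 0,"grip": 0},
    {"x": 0,"y": 0,"z": 0.015,"wx": 0,"wy": 0,"wz": 0,"grip": 0},
    {"x": -0.002,"y": 0,"z": 0.006,"wx": 0,"wy": 0,"wz": 0,"grip": 0},
    {"x": -0.002,"y": 0,"z": 0.006,"wx": 0,"wy": 0,"wz": 0,"grip": 0},
    {"x": -0.002,"y": 0,"z": 0.006,"wx": 0,"wy": 0,"wz": 0,"grip": 0},
    {"x": -0.002,"y": 0,"z": 0.006,"wx": 0,"wy": 0,"wz": 0,"grip": 0},
    {"x": -0.002,"y": 0,"z": 0.006,"wx": 0,"wy": 0,"wz": 0,"grip": 0},
    {"x": -0.0015,"y": 0,"z": 0.006,"wx": 0,"wy": 0,"wz": 0,"grip": 0},
    {"x": -0.0015,"y": 0,"z": 0.006,"wx": 0,"wy": 0,"wz": 0,"grip": 0}
  ]
}}

```text
clock: 20.35
eef_pos: [477.9, 157.0, 104.9]
eef_rot: [-3.141, -0.001, -0.187]
wrist_force: [2.0, -0.3, 2.6]
finger_gap: 0.8
```

Request:
{"op": "play_rows", "data": {
  "commands": [
    {"x": 0,"y": 0,"z": 0.004,"wx": 0,"wy": 0,"wz": 0,"grip": 0},
    {"x": 0,"y": 0,"z": 0.004,"wx": 0,"wy": 0,"wz": 0,"grip": 0},
    {"x": 0,"y": 0,"z": 0.003,"wx": 0,"wy": 0,"wz": 0,"grip": 0},
    {"x": 0,"y": 0,"z": 0.0015,"wx": 0,"wy": 0,"wz": 0,"grip": 0},
    {"x": 0,"y": 0,"z": 0.0015,"wx": 0,"wy": 0,"wz": 0,"grip": 0},
    {"x": 0,"y": 0,"z": 0,"wx": 0,"wy": 0,"wz": 0,"grip": 0}
  ]
}}

```text
clock: 21.1
eef_pos: [477.6, 156.9, 91.1]
eef_rot: [3.142, 0.0, -0.187]
wrist_force: [-2.5, 0.4, 3.1]
finger_gap: 0.3
```

Request:
{"op": "play_rows", "data": {
  "commands": [
    {"x": 0,"y": 0,"z": 0.0015,"wx": 0,"wy": 0,"wz": 0,"grip": 0},
    {"x": 0,"y": 0,"z": 0.0012,"wx": 0,"wy": 0,"wz": 0,"grip": 0},
    {"x": 0,"y": 0,"z": 0,"wx": 0,"wy": 0,"wz": 0,"grip": 0}
  ]
}}

```text
clock: 21.48
eef_pos: [477.7, 157.0, 88.8]
eef_rot: [-3.142, -0.0, -0.187]
wrist_force: [-5.9, -1.5, 8.6]
finger_gap: 0.5
```

Request:
{"op": "play_rows", "data": {
  "commands": [
    {"x": 0,"y": 0,"z": 0.0006,"wx": 0,"wy": 0,"wz": 0,"grip": 0},
    {"x": 0,"y": 0,"z": 0,"wx": 0,"wy": 0,"wz": 0,"grip": 0}
  ]
}}

```text
clock: 21.72
eef_pos: [477.7, 157.0, 88.7]
eef_rot: [-3.141, -0.0, -0.187]
wrist_force: [-8.6, -0.0, 14.9]
finger_gap: 0.4
```

Firm stop reached at 14.9 N. Releasing, rising and going back in front of the loaded incubator.

Request:
{"op": "play_rows", "data": {
  "commands": [
    {"x": 0,"y": 0,"z": -0.003,"wx": 0,"wy": 0,"wz": 0,"grip": 0},
    {"x": 0,"y": 0,"z": -0.005,"wx": 0,"wy": 0,"wz": 0,"grip": 0},
    {"x": 0,"y": 0,"z": -0.02,"wx": 0,"wy": 0,"wz": 0,"grip": 0},
    {"x": 0,"y": 0,"z": -0.045,"wx": 0,"wy": 0,"wz": 0,"grip": 0},
    {"x": 0,"y": 0,"z": -0.045,"wx": 0,"wy": 0,"wz": 0,"grip": 0},
    {"x": 0,"y": 0,"z": -0.045,"wx": 0,"wy": 0,"wz": 0,"grip": 0},
    {"x": 0,"y": 0,"z": -0.05,"wx": 0,"wy": 0,"wz": 0,"grip": 0},
    {"x": 0.001,"y": 0.0414,"z": 0,"wx": 0,"wy": 0,"wz": 0,"grip": 0},
    {"x": 0.001,"y": 0.0414,"z": 0,"wx": 0,"wy": 0,"wz": 0,"grip": 0},
    {"x": 0.001,"y": 0.0414,"z": 0,"wx": 0,"wy": 0,"wz": 0,"grip": 0},
    {"x": 0.001,"y": 0.0414,"z": 0,"wx": 0,"wy": 0,"wz": 0,"grip": 0},
    {"x": 0.001,"y": 0.0414,"z": 0,"wx": 0,"wy": 0,"wz": 0,"grip": 0},
    {"x": 0.001,"y": 0.0414,"z": 0,"wx": 0,"wy": 0,"wz": 0,"grip": 0},
    {"x": 0.001,"y": 0.0414,"z": 0,"wx": 0,"wy": 0,"wz": 0,"grip": 0},
    {"x": 0.001,"y": 0.0414,"z": 0,"wx": 0,"wy": 0,"wz": 0,"grip": 0},
    {"x": 0,"y": 0,"z": 0,"wx": 0,"wy": 0,"wz": -8.3,"grip": 0},
    {"x": 0,"y": 0,"z": 0,"wx": 0,"wy": 0,"wz": -8.3,"grip": 0},
    {"x": 0,"y": 0,"z": 0,"wx": 0,"wy": 10,"wz": 0,"grip": 0},
    {"x": 0,"y": 0,"z": 0,"wx": 0,"wy": 10,"wz": 0,"grip": 0},
    {"x": 0,"y": 0,"z": 0,"wx": 0,"wy": 10,"wz": 0,"grip": 0}
  ]
}}

```text
clock: 24.22
eef_pos: [423.9, -170.2, 301.4]
eef_rot: [3.139, -0.53, 0.103]
wrist_force: [0.4, 0.1, 0.9]
finger_gap: 0.4
```

```bash
cat >> st.py <<'E'
UX=np.array([.9947,.103,0]);UY=np.array([-.103,.9947,0]);H=np.array([609,-116,80.])
def rel(s):
    q=s["eef_pos"]-H;print("rel",(q@UX).round(1),(q@UY).round(1),q[2].round(1));return q@UX,q[2]
def wpts(name,s):
    p,d=manip.camera(name[0] if 0 else "wrist");cv2.imwrite("pics/"+name+".png",p[:,:,::-1])
    i=manip.camera_info("wrist");K=i["intrinsics"];v,u=np.mgrid[0:384,0:512].astype(float)
    Pc=np.stack([(u-K[0,2])/K[0,0]*d,-(v-K[1,2])/K[1,1]*d,-d],-1);T=i["tool_from_camera"];Pt=Pc@T[:3,:3].T+T[:3,3]
    return Pt@R.from_euler("xyz",s["eef_rot"]).as_matrix().T+s["eef_pos"],d
E
python3 - <<'E'
from st import *
s=st();rel(s)
Pw,d=wpts("w13",s)
q=Pw-H;a=q@UX;b=q@UY;z=q[...,2];k=(abs(b)<60)&(a>-175)&(a<0)&(z>5)&(z<100)&(d>0)
for a0 in range(-160,0,20):
    kk=k&(a>=a0)&(a<a0+10); print(a0+5,np.median(z[kk]).round(1) if kk.any() else None)
e=np.array([609.6,131.7,80.]);ex=np.array([.9826,-.1857,0]);ey=np.array([.1857,.9826,0])
P=Pw
q=P-e;a=q@ex;b=q@ey;z=q[...,2];k=(abs(b)<65)&(d>0)&(z>8)&(z<90)
for a0 in range(-155,0,20):
    kk=k&(a>=a0)&(a<a0+15); print("e",a0+7,np.median(z[kk]).round(1) if kk.any() else None)
pic("scene","s13",(80,300,130,400),2.8)
# waypoints with k=20
g=np.array([-190+ -6,0])
E
```

```text
t 24.23 pos [ 423.9 -170.2  301.4] rot [ 3.139 -0.53   0.103] F [0.4 0.1 0.9] gap 0.4 q [-0.675 -0.235  1.937  0.412  1.081  0.664]
rel -189.7 -34.8 221.4
-155 None
-135 61.0
-115 54.1
-95 45.5
-75 38.8
-55 32.1
-35 25.4
-15 20.8
e -148 17.1
e -128 17.2
e -108 15.5
e -88 14.8
e -68 14.8
e -48 14.6
e -28 15.0
e -8 15.9
```

View pics/s13.png

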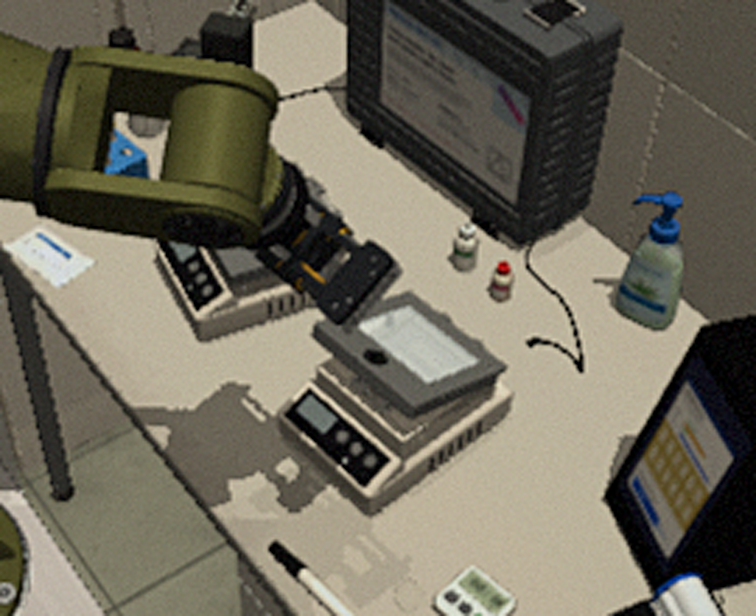

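View pics/w13.png

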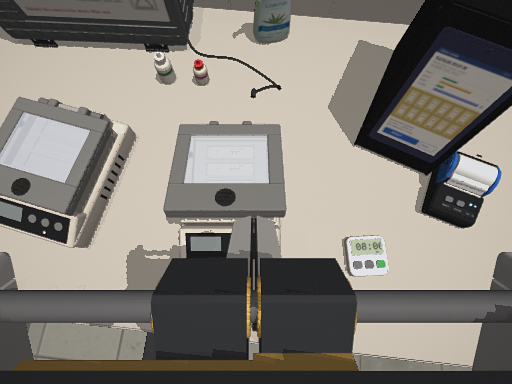

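The empty lid measures flat at the shut height and is caught. The loaded lid is back at 0.34, and all the bystanders look in place. Inserting again, 35 mm right of centre and slightly shallower.

Request:
{"op": "play_rows", "data": {
  "commands": [
    {"x": -0.0134,"y": 0,"z": 0.0234,"wx": 0,"wy": 0,"wz": 0,"grip": 0},
    {"x": -0.0134,"y": 0,"z": 0.0234,"wx": 0,"wy": 0,"wz": 0,"grip": 0},
    {"x": -0.0134,"y": 0,"z": 0.0234,"wx": 0,"wy": 0,"wz": 0,"grip": 0},
    {"x": -0.0134,"y": 0,"z": 0.0234,"wx": 0,"wy": 0,"wz": 0,"grip": 0},
    {"x": -0.0134,"y": 0,"z": 0.0234,"wx": 0,"wy": 0,"wz": 0,"grip": 0},
    {"x": 0,"y": 0,"z": 0.0175,"wx": 0,"wy": 0,"wz": 0,"grip": 0},
    {"x": 0,"y": 0,"z": 0.0175,"wx": 0,"wy": 0,"wz": 0,"grip": 0},
    {"x": 0,"y": 0,"z": 0.0175,"wx": 0,"wy": 0,"wz": 0,"grip": 0},
    {"x": 0,"y": 0,"z": 0.0175,"wx": 0,"wy": 0,"wz": 0,"grip": 0},
    {"x": 0.005,"y": 0,"z": 0.001,"wx": 0,"wy": 0,"wz": 0,"grip": 0},
    {"x": 0.005,"y": 0,"z": 0.001,"wx": 0,"wy": 0,"wz": 0,"grip": 0},
    {"x": 0.0072,"y": 0,"z": -0.005,"wx": 0,"wy": 0,"wz": 0,"grip": 0},
    {"x": 0.0072,"y": 0,"z": -0.005,"wx": 0,"wy": 0,"wz": 0,"grip": 0},
    {"x": 0.0072,"y": 0,"z": -0.005,"wx": 0,"wy": 0,"wz": 0,"grip": 0},
    {"x": 0.0072,"y": 0,"z": -0.005,"wx": 0,"wy": 0,"wz": 0,"grip": 0}
  ]
}}

```text
clock: 26.2
eef_pos: [484.0, -163.9, 141.3]
eef_rot: [3.141, -0.524, 0.103]
wrist_force: [-1.1, 0.2, -1.2]
finger_gap: 0.1
```

Run:
```python
from st import *
s=st();x,z=rel(s)
M=R.from_euler("xyz",s["eef_rot"]).as_matrix()
W=[(x,z),(-106.4,85.6),(-82.9,105.3),(-56,119.9),(-19.3,130.1),(0,131)]
for a,b in zip(W,W[1:]):
    print(b,(M.T@(UX*(b[0]-a[0])+np.array([0,0,b[1]-a[1]]))).round(1))
pic("wrist","w14")
```

```text
t 26.2 pos [ 484.  -163.9  141.3] rot [ 3.141 -0.524  0.103] F [-1.1  0.2 -1.2] gap 0.1 q [-0.564  0.071  2.05   0.526  0.663  0.544]
rel -129.3 -34.7 61.3
(-106.4, 85.6) [32.  -0.  -9.6]
(-82.9, 105.3) [30.2 -0.  -5.3]
(-56, 119.9) [30.6 -0.   0.8]
(-19.3, 130.1) [36.9 -0.   9.5]
(0, 131) [17.2 -0.   8.9]
```

View pics/w14.png

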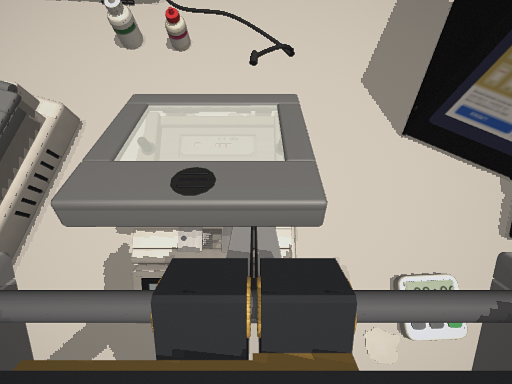

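The lid is lifting again, with the finger under its right half. Continuing to just past vertical.

Request:
{"op": "play_rows", "data": {
  "commands": [
    {"x": 0.008,"y": 0,"z": -0.0024,"wx": 0,"wy": 0,"wz": 0,"grip": 0},
    {"x": 0.008,"y": 0,"z": -0.0024,"wx": 0,"wy": 0,"wz": 0,"grip": 0},
    {"x": 0.008,"y": 0,"z": -0.0024,"wx": 0,"wy": 0,"wz": 0,"grip": 0},
    {"x": 0.008,"y": 0,"z": -0.0024,"wx": 0,"wy": 0,"wz": 0,"grip": 0},
    {"x": 0.0075,"y": 0,"z": -0.0013,"wx": 0,"wy": 0,"wz": 0,"grip": 0},
    {"x": 0.0075,"y": 0,"z": -0.0013,"wx": 0,"wy": 0,"wz": 0,"grip": 0},
    {"x": 0.0075,"y": 0,"z": -0.0013,"wx": 0,"wy": 0,"wz": 0,"grip": 0},
    {"x": 0.0075,"y": 0,"z": -0.0013,"wx": 0,"wy": 0,"wz": 0,"grip": 0},
    {"x": 0.0077,"y": 0,"z": 0.0002,"wx": 0,"wy": 0,"wz": 0,"grip": 0},
    {"x": 0.0077,"y": 0,"z": 0.0002,"wx": 0,"wy": 0,"wz": 0,"grip": 0},
    {"x": 0.0077,"y": 0,"z": 0.0002,"wx": 0,"wy": 0,"wz": 0,"grip": 0},
    {"x": 0.0077,"y": 0,"z": 0.0002,"wx": 0,"wy": 0,"wz": 0,"grip": 0},
    {"x": 0.0074,"y": 0,"z": 0.0019,"wx": 0,"wy": 0,"wz": 0,"grip": 0},
    {"x": 0.0074,"y": 0,"z": 0.0019,"wx": 0,"wy": 0,"wz": 0,"grip": 0},
    {"x": 0.0074,"y": 0,"z": 0.0019,"wx": 0,"wy": 0,"wz": 0,"grip": 0},
    {"x": 0.0074,"y": 0,"z": 0.0019,"wx": 0,"wy": 0,"wz": 0,"grip": 0},
    {"x": 0.0074,"y": 0,"z": 0.0019,"wx": 0,"wy": 0,"wz": 0,"grip": 0}
  ]
}}

```text
clock: 28.38
eef_pos: [593.6, -152.5, 209.3]
eef_rot: [-3.141, -0.524, 0.102]
wrist_force: [-0.6, 0.2, -0.2]
finger_gap: 0.4
```

Run:
```python
from st import *
s=st();x,z=rel(s)
pic("wrist","w15")
pic("scene","s15",(80,300,130,400),2.8)
```

```text
t 28.38 pos [ 593.6 -152.5  209.3] rot [-3.141 -0.524  0.102] F [-0.6  0.2 -0.2] gap 0.4 q [-0.423  0.193  1.732  0.362  0.786  0.844]
rel -19.0 -34.7 129.3
```

View pics/w15.png

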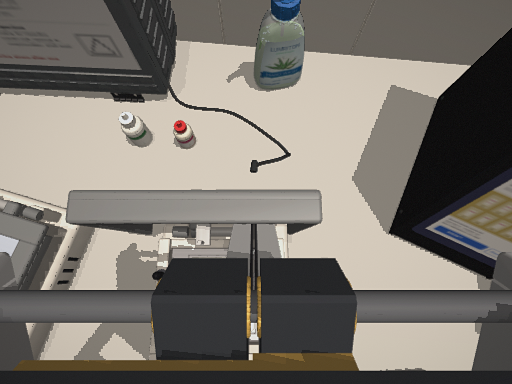

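View pics/s15.png

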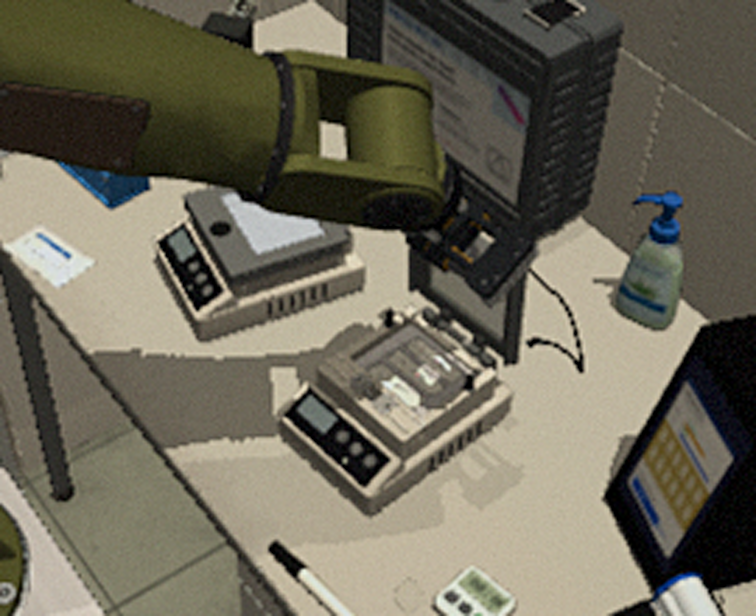

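The lid is about vertical. Small forward steps now, checking the force as I go.

Request:
{"op": "play_rows", "data": {
  "commands": [
    {"x": 0.0052,"y": 0,"z": 0.003,"wx": 0,"wy": 0,"wz": 0,"grip": 0},
    {"x": 0.0052,"y": 0,"z": 0.003,"wx": 0,"wy": 0,"wz": 0,"grip": 0},
    {"x": 0.0052,"y": 0,"z": 0.003,"wx": 0,"wy": 0,"wz": 0,"grip": 0},
    {"x": 0.0052,"y": 0,"z": 0.003,"wx": 0,"wy": 0,"wz": 0,"grip": 0}
  ]
}}

```text
clock: 28.98
eef_pos: [617.4, -150.0, 209.1]
eef_rot: [-3.142, -0.523, 0.102]
wrist_force: [0.3, 0.3, -0.4]
finger_gap: 0.3
```

Request:
{"op": "play_rows", "data": {
  "commands": [
    {"x": 0.0035,"y": 0,"z": 0.002,"wx": 0,"wy": 0,"wz": 0,"grip": 0},
    {"x": 0.0035,"y": 0,"z": 0.002,"wx": 0,"wy": 0,"wz": 0,"grip": 0}
  ]
}}

```text
clock: 29.22
eef_pos: [625.3, -149.2, 209.2]
eef_rot: [-3.142, -0.523, 0.102]
wrist_force: [0.4, 0.7, -0.7]
finger_gap: 0.8
```

Run:
```python
from st import *
s=st();x,z=rel(s)
pic("wrist","w16")
pic("scene","s16",(80,300,130,400),2.8)
```

```text
t 29.23 pos [ 625.3 -149.2  209.2] rot [-3.142 -0.523  0.102] F [ 0.4  0.7 -0.7] gap 0.8 q [-0.392  0.257  1.655  0.34   0.79   0.89 ]
rel 12.8 -34.7 129.2
```

View pics/w16.png

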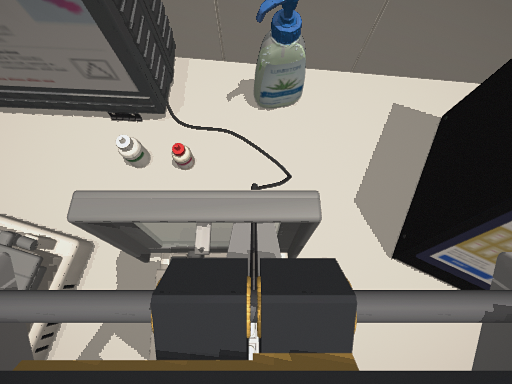

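View pics/s16.png

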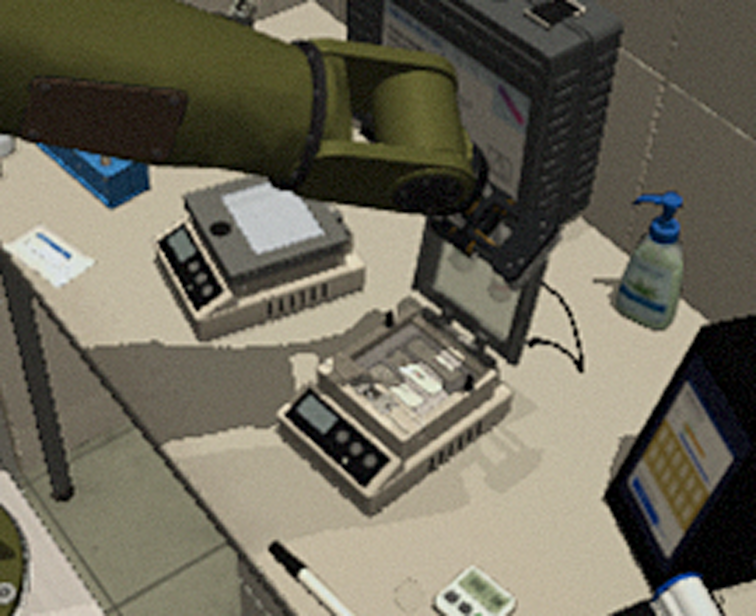

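The striker shows at (202,235), left of the finger. The lid is at about 1.65 rad with almost no force, so a few more small steps.

Request:
{"op": "play_rows", "data": {
  "commands": [
    {"x": 0.0035,"y": 0,"z": 0.002,"wx": 0,"wy": 0,"wz": 0,"grip": 0},
    {"x": 0.0035,"y": 0,"z": 0.002,"wx": 0,"wy": 0,"wz": 0,"grip": 0},
    {"x": 0.0035,"y": 0,"z": 0.002,"wx": 0,"wy": 0,"wz": 0,"grip": 0}
  ]
}}

```text
clock: 29.7
eef_pos: [637.4, -148.0, 209.3]
eef_rot: [3.142, -0.524, 0.102]
wrist_force: [0.0, -0.0, 0.9]
finger_gap: 0.7
```

Request:
{"op": "play_rows", "data": {
  "commands": [
    {"x": 0,"y": 0,"z": 0,"wx": 0,"wy": 0,"wz": 0,"grip": 0},
    {"x": 0,"y": 0,"z": 0,"wx": 0,"wy": 0,"wz": 0,"grip": 0}
  ]
}}

```text
clock: 29.95
eef_pos: [637.1, -148.0, 209.3]
eef_rot: [-3.142, -0.523, 0.102]
wrist_force: [-0.2, -0.5, 0.2]
finger_gap: 0.4
```

Run:
```python
from st import *
s=st();x,z=rel(s)
Pw,d=wpts("w17",s);q=Pw-H;a=q@UX;b=q@UY;z=q[...,2];k=(abs(b)<76)&(d>0)&(z>100)&(z<170)&(a>0)
print(len(a[k]),[ (z0,np.percentile(a[k&(z>z0)&(z<z0+10)],[2,50,98]).round(1)) for z0 in range(100,165,10) if (k&(z>z0)&(z<z0+10)).any()])
pic("scene","s17",(80,300,130,400),2.8)
```

```text
t 29.95 pos [ 637.1 -148.   209.3] rot [-3.142 -0.523  0.102] F [-0.2 -0.5  0.2] gap 0.4 q [-0.381  0.28   1.625  0.332  0.793  0.906]
rel 24.6 -34.7 129.3
11405 [(100, array([22.9, 36.5, 37.8])), (110, array([15.2, 37.7, 39.7])), (120, array([17. , 30.5, 38.2])), (130, array([28.6, 32.3, 36. ])), (140, array([27. , 42.8, 53.2])), (150, array([18., 21., 24.])), (160, array([11.8, 15.1, 18.3]))]
```

View pics/w17.png

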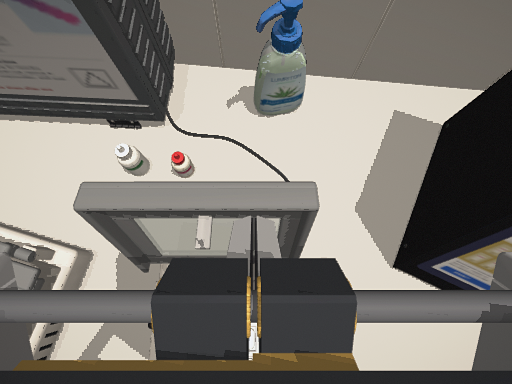

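View pics/s17.png

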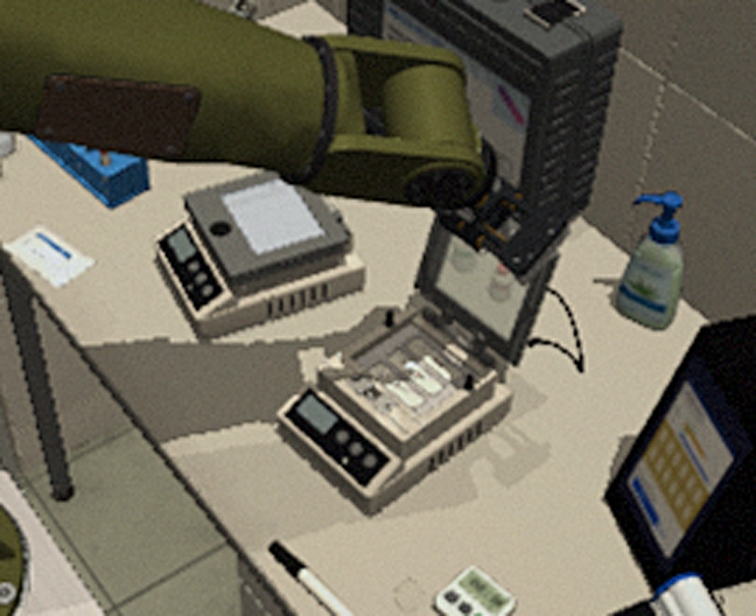

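The rear of the lid's top edge is at about +53 mm, z≈145 from the hinge, which gives about 1.8 rad: on the stop, with no force. Backing off slowly and watching.

Request:
{"op": "play_rows", "data": {
  "commands": [
    {"x": -0.0043,"y": 0,"z": -0.0025,"wx": 0,"wy": 0,"wz": 0,"grip": 0},
    {"x": -0.0043,"y": 0,"z": -0.0025,"wx": 0,"wy": 0,"wz": 0,"grip": 0},
    {"x": -0.0043,"y": 0,"z": -0.0025,"wx": 0,"wy": 0,"wz": 0,"grip": 0},
    {"x": -0.0087,"y": 0,"z": -0.005,"wx": 0,"wy": 0,"wz": 0,"grip": 0},
    {"x": -0.0087,"y": 0,"z": -0.005,"wx": 0,"wy": 0,"wz": 0,"grip": 0}
  ]
}}

```text
clock: 30.68
eef_pos: [601.5, -151.7, 209.3]
eef_rot: [3.142, -0.524, 0.102]
wrist_force: [-0.9, -0.3, -0.3]
finger_gap: 0.5
```

Run:
```python
from st import *
s=st();x,z=rel(s)
Pw,d=wpts("w18",s);q=Pw-H;a=q@UX;b=q@UY;z=q[...,2];k=(abs(b)<76)&(d>0)&(z>100)&(z<170)&(a>0)
print([ (z0,np.percentile(a[k&(z>z0)&(z<z0+10)],[2,50,98]).round(1)) for z0 in range(100,165,10) if (k&(z>z0)&(z<z0+10)).any()])
```

```text
t 30.68 pos [ 601.5 -151.7  209.3] rot [ 3.142 -0.524  0.102] F [-0.9 -0.3 -0.3] gap 0.5 q [-0.415  0.209  1.713  0.357  0.787  0.856]
rel -11.1 -34.7 129.3
[(100, array([22.9, 36.8, 37.9])), (110, array([16. , 38.2, 40.3])), (120, array([19.3, 40.7, 41.9])), (130, array([30.4, 32.9, 38.4])), (140, array([34.6, 42.4, 52.9]))]
```

View pics/w18.png

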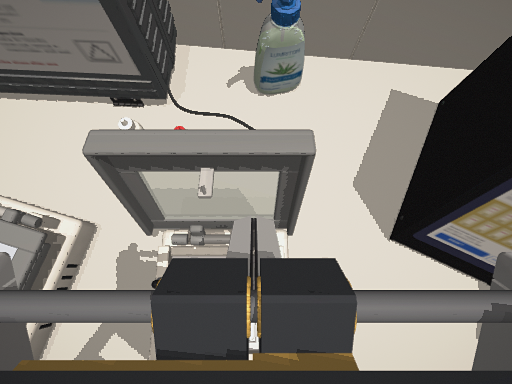

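The lid stays back: it is free of the finger and its edge hasn't moved. Withdrawing fully and checking from above.

Request:
{"op": "play_rows", "data": {
  "commands": [
    {"x": -0.0174,"y": 0,"z": -0.01,"wx": 0,"wy": 0,"wz": 0,"grip": 0},
    {"x": -0.026,"y": 0,"z": -0.015,"wx": 0,"wy": 0,"wz": 0,"grip": 0},
    {"x": -0.026,"y": 0,"z": -0.015,"wx": 0,"wy": 0,"wz": 0,"grip": 0},
    {"x": 0.02,"y": 0,"z": -0.0346,"wx": 0,"wy": 0,"wz": 0,"grip": 0},
    {"x": 0.02,"y": 0,"z": -0.0346,"wx": 0,"wy": 0,"wz": 0,"grip": 0},
    {"x": 0.02,"y": 0,"z": -0.0346,"wx": 0,"wy": 0,"wz": 0,"grip": 0},
    {"x": -0.02,"y": 0.03,"z": -0.0115,"wx": 0,"wy": 0,"wz": 0,"grip": 0},
    {"x": -0.02,"y": 0.04,"z": -0.0115,"wx": 0,"wy": 0,"wz": 0,"grip": 0},
    {"x": -0.02,"y": 0.04,"z": -0.0115,"wx": 0,"wy": 0,"wz": 0,"grip": 0},
    {"x": -0.02,"y": 0.04,"z": -0.0115,"wx": 0,"wy": 0,"wz": 0,"grip": 0},
    {"x": -0.02,"y": 0.04,"z": -0.0115,"wx": 0,"wy": 0,"wz": 0,"grip": 0},
    {"x": 0,"y": 0.04,"z": 0,"wx": 0,"wy": 0,"wz": 0,"grip": 0},
    {"x": 0,"y": 0.04,"z": 0,"wx": 0,"wy": 0,"wz": 0,"grip": 0},
    {"x": 0,"y": 0,"z": 0,"wx": 0,"wy": 0,"wz": 0,"grip": 0}
  ]
}}

```text
clock: 32.48
eef_pos: [435.0, -441.9, 327.7]
eef_rot: [-3.14, -0.523, 0.1]
wrist_force: [-0.0, -0.3, 0.1]
finger_gap: 0.5
```

Run:
```python
from st import *
s=st()
d=pic("top","t19",None,1.5);P=cloud("top",d)
q=P-H;a=q@UX;b=q@UY;z=q[...,2];k=(abs(b)<76)&(d>0)&(z>20)&(z<160)&(a>-20)&(a<70)
for z0 in range(25,160,15):
    kk=k&(z>=z0)&(z<z0+15)
    if kk.any(): print(z0+7,np.percentile(a[kk],[5,50,95]).round(1))
e=np.array([609.6,131.7,80.]);ex=np.array([.9826,-.1857,0]);ey=np.array([.1857,.9826,0])
q=P-e;a=q@ex;b=q@ey;z=q[...,2];k=(abs(b)<65)&(d>0)&(z>8)&(z<90)
for a0 in range(-155,0,20):
    kk=k&(a>=a0)&(a<a0+15); print("e",a0+7,np.median(z[kk]).round(1) if kk.any() else None)
a0=cv2.imread("pics/top0.png");b0=cv2.resize(cv2.imread("pics/t19.png"),(512,384))
pic("scene","s19",(80,300,130,400),2.8)
```

```text
t 32.48 pos [ 435.  -441.9  327.7] rot [-3.14  -0.523  0.1  ] F [-0.  -0.3  0.1] gap 0.5 q [-1.055  0.241  1.398  0.493  1.31   0.333]
32 [ 4.2 16.  19.1]
47 [ 8.3 20.6 23.2]
62 [12.  24.8 27.8]
77 [16.  29.  32.1]
92 [20.7 33.3 36.3]
107 [24.3 36.7 38.7]
122 [18.7 38.7 40.7]
137 [33.  48.3 53.2]
152 [34.6 40.  48.5]
e -148 17.0
e -128 17.2
e -108 15.5
e -88 14.9
e -68 14.7
e -48 14.7
e -28 15.4
e -8 15.6
```

View pics/t19.png

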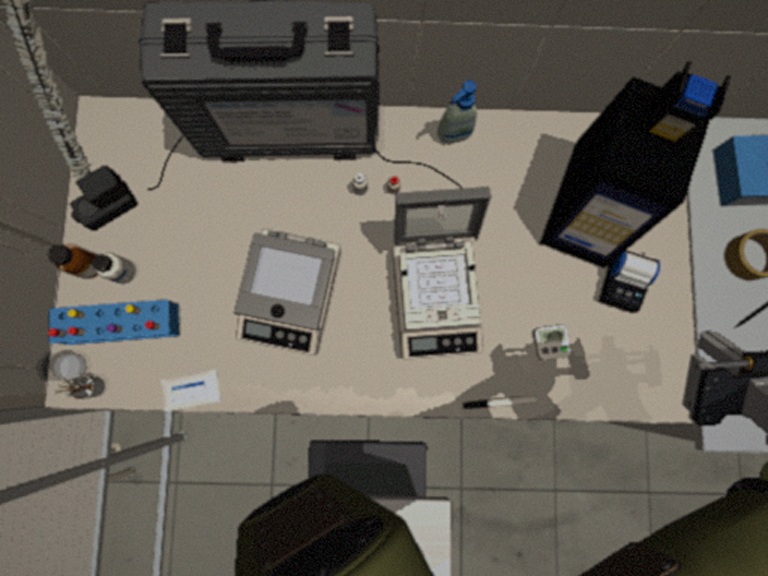

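View pics/s19.png

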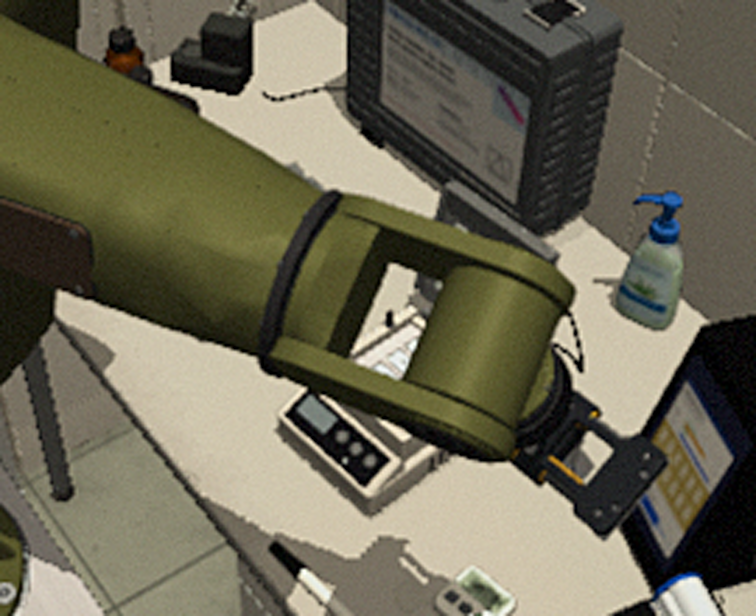

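Slope fit: the loaded lid is at about 1.84 rad and the empty lid is flat at shut height. All bystanders match their starting pixels, and the three strips show in their pockets. Handing in.

Run:
```python
from st import *
s=st();print(abs(s["qd"]).max())
d=pic("top","t20",(150,250,240,340),6)
print(manip.sign_off())
```

```text
t 32.58 pos [ 435.3 -439.9  328.6] rot [-3.141 -0.523  0.102] F [-0.4  0.9 -0.5] gap 0.7 q [-1.053  0.237  1.401  0.493  1.309  0.334]
0.025132995867710225
the job is handed in; nothing more can be done
None
```

View pics/t20.png

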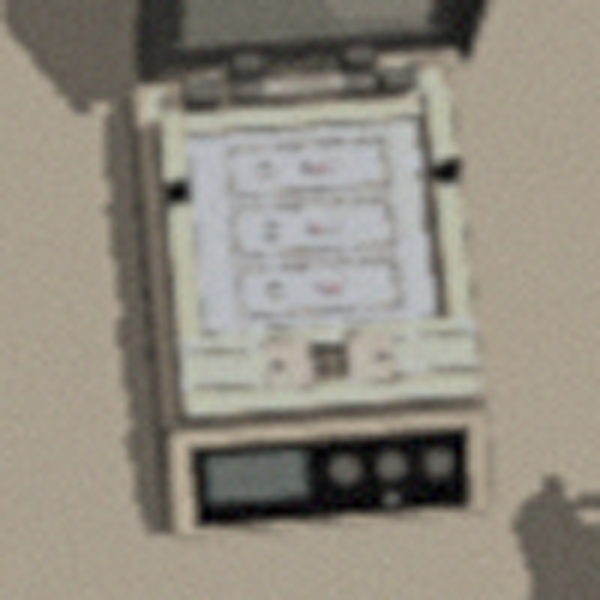

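The loaded incubator's lid is open back on its stop, and the empty one is shut and caught. I handed the job in at about 32.6 s and no verdict was reported. All contact was with the shut fingertips; nothing was gripped.

- **Loaded incubator:** I pressed the pad to the firm stop (12.6 N), the lid sprang ajar to about 0.33 rad, and I pushed it over. My last depth measurement put it at about 1.84 rad.
- **Failed first push:** The lid reached about 1.8 rad, where the fingers were pressing with about 33 N along world x. When I backed off it sank back to about 0.34 rad, probably because the fingertip caught on the catch striker. I repeated the push 35 mm off-centre with almost no force, and it stayed back.
- **Empty incubator:** I pushed the lid forward until it sank on its own, then pressed it to the firm stop (14.9 N). It measured flat at shut height in two separate checks.
- **Everything else:** All three strips show in their pockets (last picture, near (310,165), (315,230) and (325,285)). The bottles, timer, pouch and marker appear where they started in the top view. At hand-in the arm was clear, with about 1 N or less at the wrist.

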